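# Lay out the balance for a weighing run

### The arm

A 7-joint arm with a two-finger parallel gripper is mounted at the origin on the work surface. World frame = base frame: x ahead of the robot, y to its left, z up, the work surface at z = 0. Lengths are in m, angles in rad, forces in N, time in s.
With the tool pointing down it reaches from about 0.35 to 0.9 m from the base axis. Payload 7.2 kg.
Tool frame: the origin (TCP) lies on the centre line of the jaws, within the pads' length; the fingertips stand 8 mm ahead of it and the grasp point (between the pads) lies 11 mm behind it; y points along the fingers, z is the direction in which the jaws open and shut, and the axes are right-handed (so a half turn about y gives the same grasp; the last joint's range is limited). The gripper opens to 85 mm and grips with 20 to 120 N. Pads are 22 mm wide; open, the fingers measure 114 mm over their backs; the gripper's body (76 mm by 85 mm) begins 54 mm behind the grasp point. The pads swing forward as they close: fully open they stand 13 mm farther back than shut.
Start: joints at [-1.272, 0.411, -0.013, 1.596, 0.006, 1.134, -0.082], TCP at [0.224, 0.583, 0.239] pointing down, gripper open.
Joint ranges: [-2.95, 2.95], [-0.29, 1.99], [-1.47, 1.44], [0.14, 2.54], [-1.03, 4.17], [0.13, 1.85], [-2.86, 2.86]. Speed limits (rad/s): [2.39, 2.39, 3.01, 3.01, 3.14, 3.14, 3.14].

### API

Orientations are given as a unit quaternion [x, y, z, w].
In Python, from rig import bot gives the robot as it stands.
- The arm moves only by the tool move_arm, never from a script. Its argument "plan" is a list of rows, each an object of numbers: "x", "y", "z": the shift along the tool's x, y, z in m; "spin": the turn about the tool's y in degrees. In form: [{"x": .., "y": .., "z": .., "spin": ..}, ...]. A call has 1 to 5 rows; each row shifts and turns the pose as measured when the row begins, along the tool's axes as they then stand; what a row does not reach is not made up. A row lasts 1/10 s, in which the tool goes at most 50 mm and 8.59 degrees, less where a joint would pass 70% of its speed; a pose out of reach is approached as far as the arm can. A call is refused whole if a number of a shift passes 0.05 or a number of a turn 8.59, either way. A call with a gripper value outside its range is refused whole. "fingers" is the opening, from -1 (shut) to 1 (fully open), set as the call begins (left out, the last holds). The fingers move at their own pace and stop on an object; the grip force is fixed at half the most. Time passes only in rows, so rows that do not move let the fingers close. It gives the time, the measured TCP pose, the force and the opening at its end, in the units of the state.
- bot.get_obs(): the state, without advancing time (a new reading comes with each control period).
- bot.get_image(name): name is "scene" or "top"; returns a dict with "img" (400x640x3 uint8, red, green, blue), "fov_y" (degrees; the focal length in pixels is half the picture's height over the tangent of half this angle, whatever the lens; pixels are square), "cx", "cy" (the principal point, pixels), "dist" ([k1, k2, p1, p2, k3] as OpenCV has them; the pictures are not rectified), "eye" and "orientation" of the camera in the world. Camera axes: x right, y up, looking along -z (the intrinsics and any distortion apply to the point x, -y, -z); pixel columns grow to the right and rows downward; lengths in m; the calibration is good to about 2 mm. A picture is of the moment at which its call begins. There is no depth.
- bot.hand_in(): hands the job in, once; it reports no verdict.
The state is a dict: "time": time; "qpos": joint angles; "joint_vel": joint speeds; "joint_efforts": joint torques, N m; "tcp_pos": TCP position; "ee_rot": TCP orientation; "ft_force": force on the tool from outside, world axes, zero at the start; "ft_torque": the same for the moment, N m; "gripper_width": finger opening in m.
Only numpy, scipy, OpenCV 4.12 (cv2) and the standard library are available. Lean on these libraries where they do the work, as an engineer would, in place of code of your own. Each camera call takes 0.05 s, during which the arm holds its last target.

### The job

Get the balance ready for a weighing run: stand the empty crucible upright in the middle of the balance pan and put its lid on it, and set the three check weights upright in the three rings of the weight board, the largest in the end ring nearer the balance, the smallest in the far end ring and the medium one between them. Never tip the crucible over, and leave the beaker, the rubber stopper and the vial where they stand.

Things in the scene. Friction and masses are not known exactly. Their poses are not given: they have to be found in the camera images.
- weight_large: steel check weight, the largest of three, about 500 g: upright cylinder 40 mm in diameter up to 47 mm, then a narrow neck and a knob, 65 mm high in all; origin at the centre of its underside, z up. Grasp it across the cylinder
- weight_medium: steel check weight, the medium of three, about 200 g: upright cylinder 32 mm in diameter up to 36 mm, then a narrow neck and a knob, 52 mm high in all; origin at the centre of its underside, z up. Grasp it across the cylinder
- weight_small: steel check weight, the smallest of three, about 100 g: upright cylinder 25 mm in diameter up to 26 mm, then a narrow neck and a knob, 40 mm high in all; origin at the centre of its underside, z up. Grasp it across the cylinder
- crucible: empty white porcelain crucible, open on top, 38 mm high, outside diameter 32 mm at the foot, 44 mm at 24 mm height and 46 mm at the rim, wall 3 mm, about 60 g; origin at the centre of its underside, z up
- crucible_lid: white porcelain lid lying flat, knob up: flat disc 52 mm in diameter and 5 mm thick, with a round knob 12 mm in diameter standing 17 mm above the middle of the disc (22 mm high in all), about 30 g; flat underside without a rim, it simply rests centred on the crucible's rim; origin at the centre of its underside, z up
- balance: white top-loading laboratory balance, fixed, to the left (y > 0) or the right (y < 0) of the robot; its origin lies on the table surface straight below the middle of the round steel pan (110 mm in diameter), whose flat top is 65 mm above the origin. Housing 54 mm high, from 140 mm in front (-x) of the origin to 90 mm behind it and 160 mm wide; blue panel with display at the front; z up
- weight_board: fixed grey board, 90 mm (x) by 230 mm (y) by 10 mm thick, lying on the table on the side of the robot opposite to the balance; origin at the centre of its underside, top surface 10 mm above it. Three equal thin black rings, 54 mm across and only printed on (no step), in a row along its y axis: one at the middle and one 72 mm to either side (y = +72 and -72 mm). With the balance at y > 0 the +y ring is the one nearer to it, with the balance at y < 0 the -y ring
- beaker: small glass beaker, 50 mm in diameter, 62 mm high, empty; a bystander to be left alone; origin at the centre of its underside, z up
- stopper: black rubber stopper, a cone 38 mm wide at the foot, 29 mm at the top, 30 mm high; a bystander to be left alone; origin at the centre of its underside, z up
- vial: brown glass vial with a black cap, 34 mm in diameter, 60 mm high; a bystander to be left alone; origin at the centre of its underside, z up

How it is judged:
By the outcome, as a careful person would: the job done as asked, in the order asked, and still so for the second after the job is handed in, with the robot touching nothing.
It also fails if it takes over 125 s, if anything falls off the work surface, if the arm or the gripper's body presses on something with over 40 N, if the wrist force passes 120 N, or if a joint passes its speed limit or range.

## Working session

There is one attempt and no reset: what is moved stays moved. The work goes in short steps, Python scripts to look and compute and a tool call to move; the robot and the scene stay as the last step left them, time stands still between calls to the robot, and variables do not carry over. Pictures are saved under pics/ and viewed, and the job is handed in when it is done.

Besides the shell and the picture viewer there is one more tool, called after "Request:" by a JSON object that holds its "op" and its "data", one argument or row to a line. move_arm: Moves the arm, as the interface text tells. Its arguments: {"type":"object","properties":{"plan":{"type":"array","items":{"type":"object","properties":{"x":{"type":"number"},"y":{"type":"number"},"z":{"type":"number"},"spin":{"type":"number"}}}},"fingers":{"type":"number"}},"required":["plan"]}

```bash
ls; mkdir -p pics; python3 - <<'E'
from rig import bot
import cv2,json,numpy as np
for n in ("scene","top"):
    d=bot.get_image(n)
    cv2.imwrite(f"pics/{n}0.png",d["img"][:,:,::-1])
    print(n,{k:np.round(v,4).tolist() if k!="img" else 0 for k,v in d.items()})
o=bot.get_obs(); print(o)
E
```

```text
pics
scene {'img': 0, 'fov_y': 49.6226, 'cx': 321.6705, 'cy': 191.3634, 'dist': [0.0363, 0.0, 0.0, 0.0, 0.0], 'eye': [0.9952, 0.1696, 0.7095], 'orientation': [0.1733, 0.2467, 0.7856, 0.5402]}
top {'img': 0, 'fov_y': 50.2883, 'cx': 319.2737, 'cy': 199.4162, 'dist': [0.028, 0.0, 0.0, 0.0, 0.0], 'eye': [0.4642, 0.0108, 0.9948], 'orientation': [0.0191, -0.0409, -0.7032, 0.7095]}
{'time': 0.1, 'qpos': array([-1.2722122 ,  0.41180164, -0.01268343,  1.59696066,  0.00557506,
        1.13426181, -0.08217277]), 'joint_vel': array([-0.00039392, -0.00119831, -0.00190003,  0.00019823, -0.00045168,
        0.00165241,  0.00186724]), 'joint_efforts': array([ 2.56314190e-03, -6.01829052e+01,  6.84392732e-01, -3.00090730e+01,
        1.40843433e-02,  6.42395302e-03,  8.07714940e-06]), 'tcp_pos': array([0.22402574, 0.58301916, 0.23854854]), 'ee_rot': array([ 0.69573993, -0.12900654,  0.12888738, -0.69475989]), 'ft_force': array([-0.73788352, -0.46607169, -0.64719683]), 'ft_torque': array([-0.00708231,  0.02828165,  0.0123097 ]), 'gripper_width': 0.08536947898649706}
```

View pics/scene0.png

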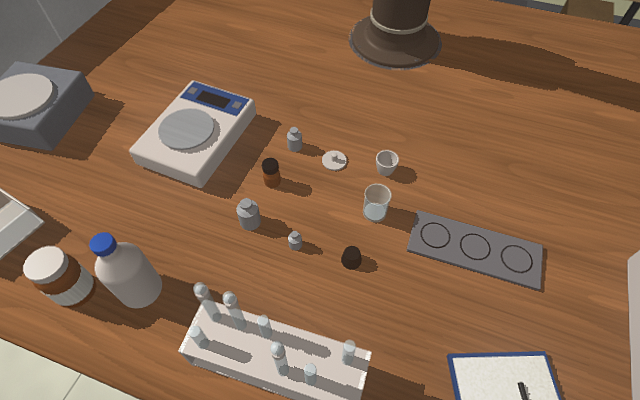

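View pics/top0.png

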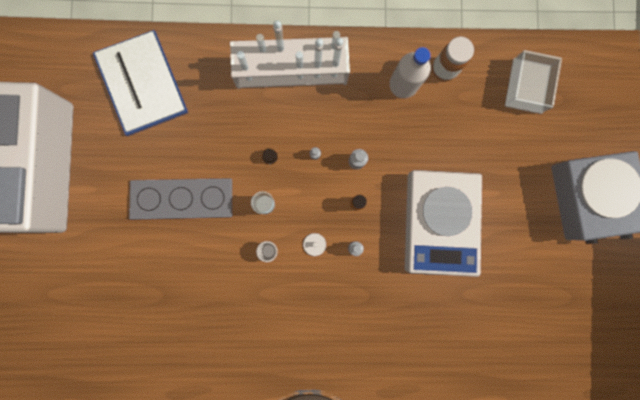

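```bash
cat > lib.py <<'E'
import numpy as np, cv2
from scipy.spatial.transform import Rotation as R
from rig import bot
def cam(n):
    d=bot.get_image(n); f=200/np.tan(np.radians(d["fov_y"])/2)
    d["K"]=np.array([[f,0,d["cx"]],[0,f,d["cy"]],[0,0,1.]]); d["R"]=R.from_quat(d["orientation"]).as_matrix()
    d["dist"]=np.array(d["dist"],float); d["eye"]=np.array(d["eye"]); d["bgr"]=np.ascontiguousarray(d["img"][:,:,::-1]); return d
def ray(d,uv):
    p=cv2.undistortPoints(np.array(uv,float).reshape(-1,1,2),d["K"],d["dist"]).reshape(-1,2)
    return np.c_[p[:,0],-p[:,1],-np.ones(len(p))]@d["R"].T
def onz(d,uv,z):
    r=ray(d,uv); return d["eye"]+r*((z-d["eye"][2])/r[:,2])[:,None]
def proj(d,P):
    c=(np.array(P,float).reshape(-1,3)-d["eye"])@d["R"]; c=c*[1,-1,-1]
    return cv2.projectPoints(c,np.zeros(3),np.zeros(3),d["K"],d["dist"])[0].reshape(-1,2)
def tri(d1,a,d2,b):
    r1=ray(d1,a)[0];r2=ray(d2,b)[0]
    A=np.c_[r1,-r2];s=np.linalg.lstsq(A,d2["eye"]-d1["eye"],rcond=None)[0]
    p=d1["eye"]+s[0]*r1;q=d2["eye"]+s[1]*r2; return (p+q)/2,np.linalg.norm(p-q)
def crop(d,x0,y0,w,h,s,fn):
    cv2.imwrite(fn,cv2.resize(d["bgr"][y0:y0+h,x0:x0+w],None,fx=s,fy=s,interpolation=cv2.INTER_CUBIC))
E
python3 - <<'E'
from lib import *
t=cam("top");s=cam("scene")
crop(t,230,130,160,140,5,"pics/t1.png");crop(s,220,110,190,170,4,"pics/s1.png");crop(t,120,160,130,80,6,"pics/t2.png")
E
```

```text
(no output)
```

View pics/t1.png

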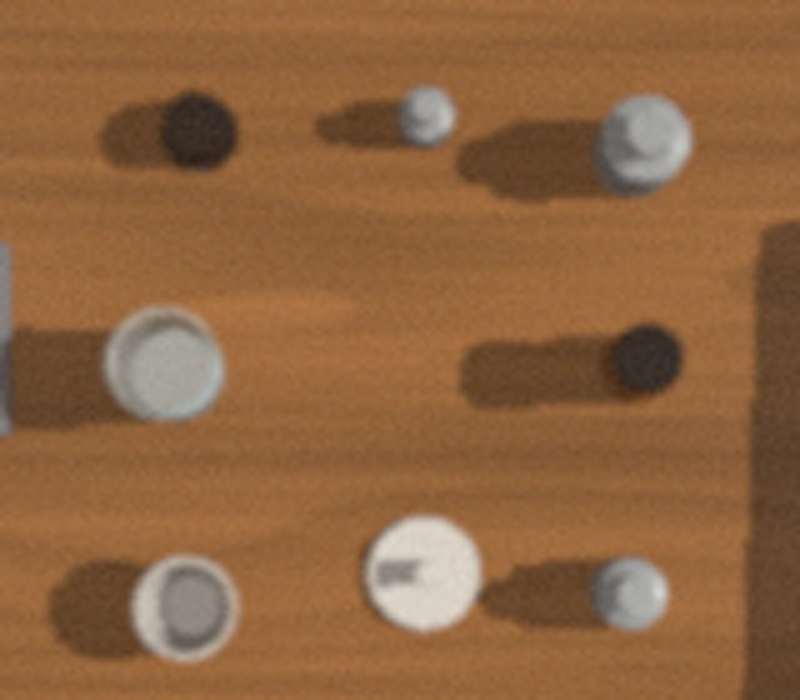

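View pics/s1.png

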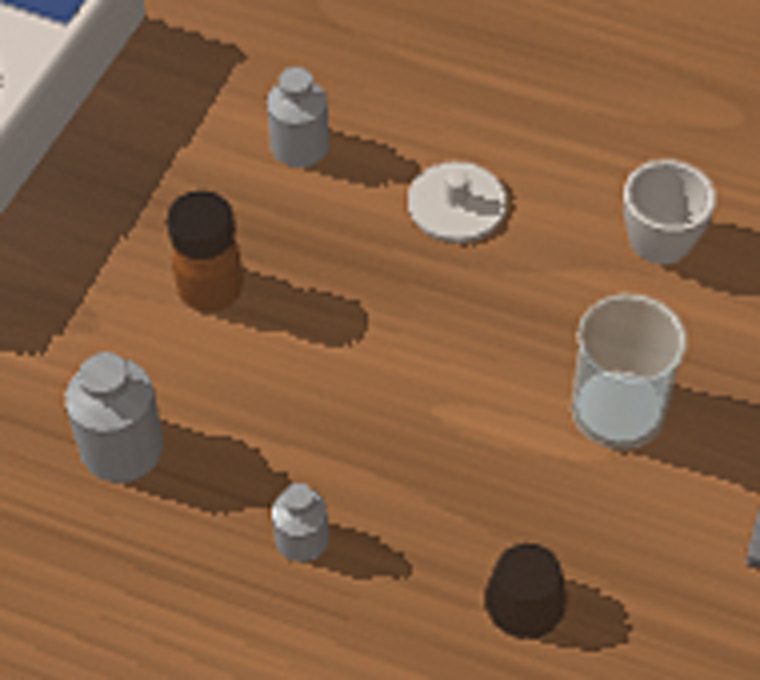

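View pics/t2.png

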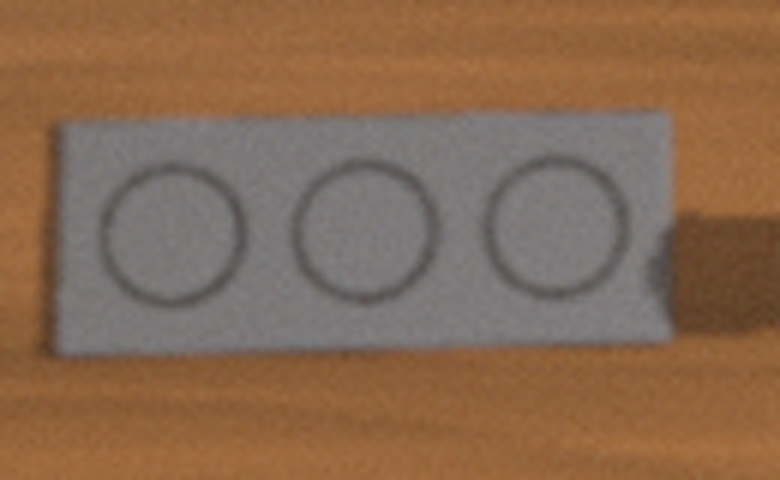

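```bash
cat > find.py <<'E'
from lib import *
def masks(d):
    h=cv2.cvtColor(d["bgr"],cv2.COLOR_BGR2HSV); 
    low=((h[...,1]<75)&(h[...,2]>60)).astype(np.uint8); return low,h
def blob(m,u,v,r=22):
    w=np.zeros_like(m);w[v-r:v+r,u-r:u+r]=m[v-r:v+r,u-r:u+r]
    w=cv2.morphologyEx(w,cv2.MORPH_CLOSE,np.ones((3,3),np.uint8))
    n,l,s,c=cv2.connectedComponentsWithStats(w);i=1+np.argmax(s[1:,4])
    cs,_=cv2.findContours((l==i).astype(np.uint8),cv2.RETR_EXTERNAL,cv2.CHAIN_APPROX_NONE)
    k=max(cs,key=cv2.contourArea); f=np.zeros_like(m);cv2.drawContours(f,[k],-1,1,-1)
    ys,xs=np.nonzero(f); return (xs.mean(),ys.mean()),s[i].tolist(),k.reshape(-1,2).astype(float)
E
python3 - <<'E'
from find import *
t=cam("top");s=cam("scene")
mt,_=masks(t);ms,_=masks(s)
T=dict(large=(358,157,.0235),medium=(356,248,.018),small=(315,153,.013),lid=(315,244,.005),cruc=(267,251,.038),beaker=(263,203,.06))
S=dict(large=(248,214,.0235),medium=(294,139,.018),small=(295,240,.013),lid=(335,160,.004),cruc=(387,162,.026),beaker=(376,203,.031))
for k,(u,v,z) in T.items():
    c,st,_=blob(mt,u,v,16 if k!='beaker' else 18); print(k,'top',np.round(c,1),st,np.round(onz(t,[c],z)[0],4),end=' ')
    u,v,z=S[k];c,st,_=blob(ms,u,v);print('scene',np.round(c,1),st,np.round(onz(s,[c],z)[0],4))
# dark items
for k,(u,v,z) in dict(stopper=(270,156,.03),vial=(359,202,.06)).items():
    h=cv2.cvtColor(t["bgr"],cv2.COLOR_BGR2HSV);c,st,_=blob((h[...,2]<60).astype(np.uint8),u,v,12);print(k,c,st,onz(t,[c],z)[0])
# rings: dark pixels inside board
g=cv2.cvtColor(t["bgr"],cv2.COLOR_BGR2GRAY)
for d,n,cs,r in ((t,'top',[(149,198),(181,198),(213,198)],15),(s,'scene',[(435,235),(475,246),(517,258)],19)):
    g=cv2.cvtColor(d["bgr"],cv2.COLOR_BGR2GRAY).astype(float);P=[]
    for u,v in cs:
        w=g[v-r:v+r+1,u-r:u+r+1];yy,xx=np.mgrid[v-r:v+r+1,u-r:u+r+1]
        q=(w<np.median(w)-22)&(np.hypot(xx-u,yy-v)<r)
        e=cv2.fitEllipse(np.c_[xx[q],yy[q]].astype(np.float32));P.append(onz(d,[e[0]],.01)[0]);print(n,np.round(e[0],1),np.round(e[1],1),np.round(P[-1],4))
    print(np.linalg.norm(P[0]-P[1]),np.linalg.norm(P[2]-P[1]))
# pan
for d,n,c,r in ((t,'top',(447,211),26),(s,'scene',(187,130),0)):
    h=cv2.cvtColor(d["bgr"],cv2.COLOR_BGR2HSV);print(n,h[c[1],c[0]],h[c[1]-36 if n=='top' else 165,c[0]])
crop(t,400,165,90,115,5,"pics/t3.png");crop(s,120,70,150,120,5,"pics/s3.png")
E
```

```text
large top [358.  158.5] [349, 149, 20, 20, 298] [ 0.6429 -0.1078  0.0235] scene [248.1 214. ] [236, 198, 25, 33, 603] [ 0.641  -0.1079  0.0235]
medium top [355.5 248.3] [348, 242, 16, 14, 176] [ 0.4362 -0.1027  0.018 ] scene [294.1 139.3] [287, 127, 15, 25, 309] [ 0.4342 -0.103   0.018 ]
small top [314.9 152.8] [310, 147, 11, 12, 107] [ 0.6571 -0.0082  0.013 ] scene [294.6 240.3] [288, 231, 14, 20, 222] [ 0.656  -0.0081  0.013 ]
lid top [314.1 244.1] [303, 233, 23, 23, 425] [ 0.4448 -0.0084  0.005 ] scene [333.8 160.1] [322, 150, 25, 21, 394] [ 0.4463 -0.008   0.004 ]
cruc top [266.2 251.2] [256, 241, 21, 21, 354] [0.4293 0.0985 0.038 ] scene [386.3 161.9] [376, 150, 23, 26, 465] [0.4295 0.0985 0.026 ]
beaker top [262.3 202.7] [251, 192, 24, 22, 428] [0.5354 0.1071 0.06  ] scene [376. 202.] [363, 184, 29, 38, 860] [0.5345 0.1077 0.031 ]
stopper (np.float64(269.09923664122135), np.float64(156.25190839694656)) [263, 150, 13, 13, 131] [0.64423941 0.09664952 0.03      ]
vial (np.float64(358.4230769230769), np.float64(201.23076923076923)) [353, 196, 12, 12, 104] [ 0.5408261  -0.10430718  0.06      ]
top [148.3 198.8] [22.2 23.1] [0.5455 0.371  0.01  ]
top [180.3 198.2] [22.3 22.9] [0.5478 0.2991 0.01  ]
top [212.1 197.5] [22.3 22.7] [0.5501 0.2271 0.01  ]
0.07190586233292656 0.07203371277250253
scene [435.  234.8] [23.6 29.5] [0.5508 0.2281 0.01  ]
scene [474.8 246.4] [23.8 30.6] [0.5484 0.3002 0.01  ]
scene [516.4 258.5] [24.3 32.5] [0.5461 0.3724 0.01  ]
0.07212149898706188 0.07224052669319123
top [ 45   9 165] [ 17  24 223]
scene [ 15   3 155] [ 13  28 211]
```

View pics/t3.png

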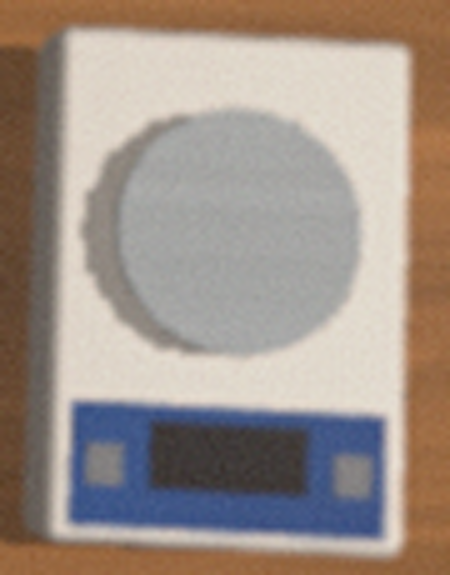

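View pics/s3.png

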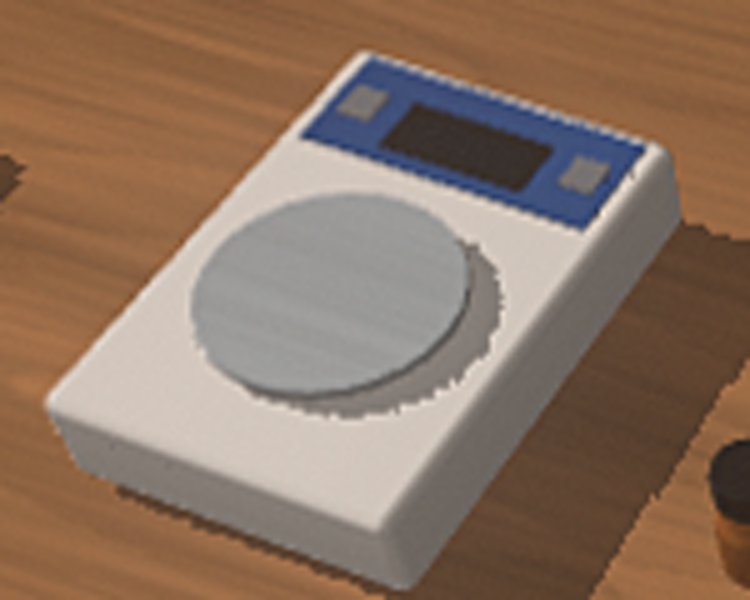

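```bash
python3 - <<'E'
from find import *
t=cam("top");s=cam("scene")
for d,n,c,r in ((t,'top',(447,211),30),(s,'scene',(187,130),34)):
    b=cv2.GaussianBlur(d["bgr"],(3,3),0).astype(int); m=((b[...,2]-b[...,0]<8)&(b.sum(2)>380)).astype(np.uint8)
    k,st,co=blob(m,c[0],c[1],r); h=cv2.convexHull(co.astype(np.float32));e=cv2.fitEllipse(h)
    print(n,k,st,e,onz(d,[k,e[0]],.065))
E
```

```text
top (np.float64(446.93336944745397), np.float64(211.0834236186349)) [423, 187, 49, 49, 1846] ((446.9162292480469, 211.04087829589844), (47.649539947509766, 49.05327606201172), 125.25253295898438) [[ 0.52065427 -0.29895271  0.065     ]
 [ 0.52074768 -0.29891652  0.065     ]]
scene (np.float64(185.57296650717703), np.float64(128.188995215311)) [159, 109, 55, 39, 1672] ((185.54867553710938, 128.21604919433594), (38.01906204223633, 55.57902145385742), 75.89640808105469) [[ 0.52411202 -0.299325    0.065     ]
 [ 0.52419417 -0.29933145  0.065     ]]
```

```bash
cat > go.py <<'E'
import sys; from lib import *
# usage: go.py x y z [jawyaw_deg]: remaining tool-frame shift and spin; no motion
o=bot.get_obs();M=R.from_quat(o["ee_rot"]).as_matrix();p=o["tcp_pos"]
yaw=np.degrees(np.arctan2(M[1,2],M[0,2]))
print("t",round(o["time"],2),"p",np.round(p,4),"w",round(o["gripper_width"],4),"F",np.round(o["ft_force"],1),"q7",round(o["qpos"][6],2))
print("axes x",np.round(M[:,0],3),"y",np.round(M[:,1],3),"z",np.round(M[:,2],3),"jawyaw",round(yaw,2))
if len(sys.argv)>3:
    T=np.array([float(a) for a in sys.argv[1:4]]);print("shift now-axes",np.round(M.T@(T-p),4))
    if len(sys.argv)>4:
        dy=(float(sys.argv[4])-yaw+90)%180-90;Rn=R.from_euler('z',dy,degrees=True).as_matrix()@M
        print("spin",round(-dy if M[2,1]<0 else dy,2),"shift after-spin axes",np.round(Rn.T@(T-p),4))
E
python3 go.py 0.4294 0.0985 0.2 90
```

```text
t 0.4 p [0.2241 0.5833 0.2391] w 0.0853 F [ 0.3 -0.2 -0.3] q7 -0.08
axes x [ 0.933 -0.359  0.   ] y [-0. -0. -1.] z [ 0.359  0.933 -0.   ] jawyaw 68.98
shift now-axes [ 0.3655  0.0392 -0.379 ]
spin -21.02 shift after-spin axes [ 0.2053  0.0393 -0.4848]
```

Request:
{"op": "move_arm", "data": {
  "plan": [
    {"x": 0.02, "y": 0, "z": -0.04, "spin": -7},
    {"x": 0.02, "y": 0, "z": -0.04, "spin": -7},
    {"x": 0.02, "y": 0, "z": -0.045, "spin": -7},
    {"x": 0.02, "y": 0, "z": -0.045, "spin": 0},
    {"x": 0.02, "y": 0, "z": -0.045, "spin": 0}
  ],
  "fingers": 1
}}

```text
time: 0.9
tcp_pos: [0.2912, 0.3583, 0.2369]
ee_rot: [-0.706, -0.009, 0.01, 0.708]
ft_force: [0.9, 0.5, 1.1]
gripper_width: 0.0854
```

```bash
python3 go.py 0.4294 0.0985 0.1 90
```

```text
t 0.9 p [0.2912 0.3583 0.2369] w 0.0854 F [0.9 0.5 1.1] q7 0.6
axes x [ 1.     0.027 -0.002] y [-0.002  0.002 -1.   ] z [-0.027  1.     0.002] jawyaw 91.53
shift now-axes [ 0.1315  0.1363 -0.2636]
spin 1.53 shift after-spin axes [ 0.1384  0.1363 -0.26  ]
```

Request:
{"op": "move_arm", "data": {
  "plan": [
    {"x": 0.03, "y": 0, "z": -0.045, "spin": 1.5},
    {"x": 0.03, "y": 0, "z": -0.045, "spin": 0},
    {"x": 0.03, "y": 0.02, "z": -0.045, "spin": 0},
    {"x": 0.03, "y": 0.03, "z": -0.045, "spin": 0},
    {"x": 0.02, "y": 0.03, "z": -0.045, "spin": 0}
  ]
}}

```text
time: 1.4
tcp_pos: [0.418, 0.1602, 0.1731]
ee_rot: [-0.703, -0.003, -0.003, 0.711]
ft_force: [0.2, 0.7, -0.8]
gripper_width: 0.0853
```

```bash
python3 go.py 0.4294 0.0985 0.1 90
```

```text
t 1.4 p [0.418  0.1602 0.1731] w 0.0853 F [ 0.2  0.7 -0.8] q7 1.15
axes x [ 1.   -0.    0.01] y [ 0.01  0.01 -1.  ] z [0.   1.   0.01] jawyaw 89.99
shift now-axes [ 0.0107  0.0726 -0.0624]
spin -0.01 shift after-spin axes [ 0.0107  0.0726 -0.0624]
```

Request:
{"op": "move_arm", "data": {
  "plan": [
    {"x": 0.005, "y": 0.02, "z": -0.03},
    {"x": 0.004, "y": 0.02, "z": -0.02},
    {"x": 0, "y": 0.02, "z": -0.01},
    {"x": 0, "y": 0, "z": 0},
    {"x": 0, "y": 0, "z": 0}
  ]
}}

```text
invalid input at $.plan[0]: expected keys x, y, z, spin
```

```bash
python3 go.py 0.4294 0.0985 0.02 90; python3 - <<'E'
from lib import *
t=cam("top");s=cam("scene");crop(t,190,150,160,140,5,"pics/t4.png");crop(s,310,70,160,140,5,"pics/s4.png")
E
```

```text
t 1.4 p [0.418  0.1602 0.1731] w 0.0853 F [ 0.2  0.7 -0.8] q7 1.15
axes x [ 1.   -0.    0.01] y [ 0.01  0.01 -1.  ] z [0.   1.   0.01] jawyaw 89.99
shift now-axes [ 0.01    0.1526 -0.0633]
spin -0.01 shift after-spin axes [ 0.0099  0.1526 -0.0633]
```

View pics/s4.png

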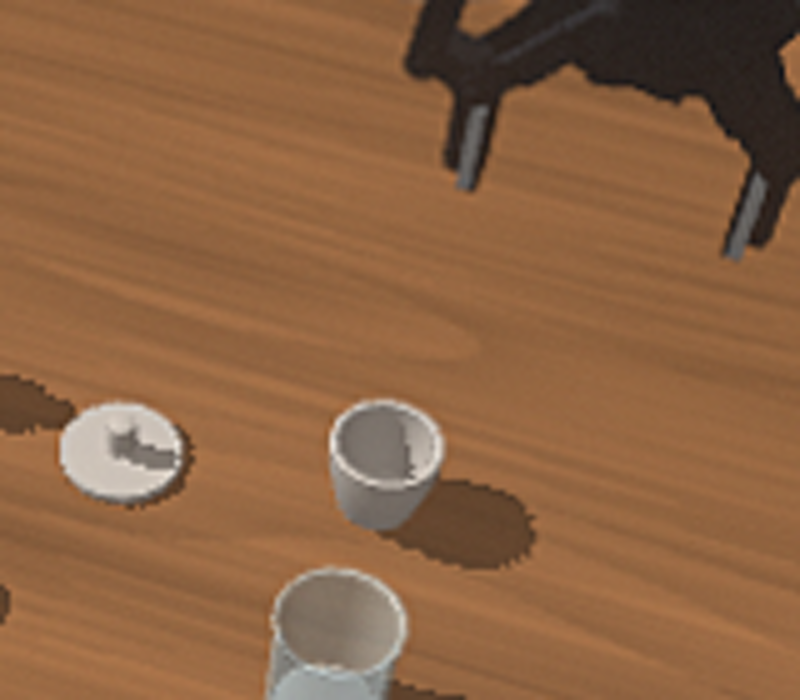

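View pics/t4.png

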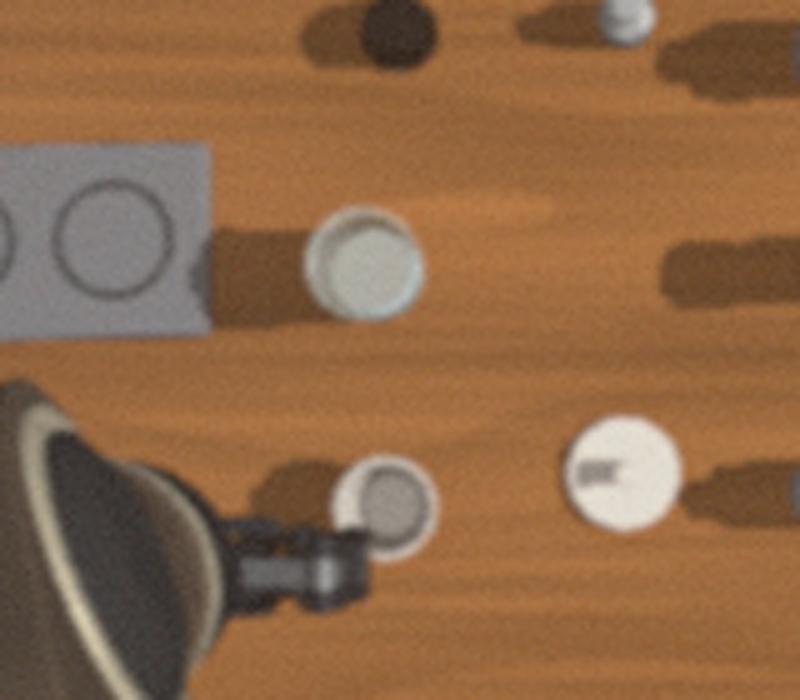

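```bash
python3 - <<'E'
from lib import *
s=cam("scene")
for uv in ((403,107.8),(457.2,122)):
    r=ray(s,[uv])[0]
    for x in (.418,.429): print(uv,x,s["eye"]+r*(x-s["eye"][0])/r[0])
E
```

```text
(403, 107.8) 0.418 [0.418      0.10680667 0.16783941]
(403, 107.8) 0.429 [0.429      0.10800291 0.17816132]
(457.2, 122) 0.418 [0.418      0.20255138 0.16758034]
(457.2, 122) 0.429 [0.429      0.20192295 0.17790719]
```

Request:
{"op": "move_arm", "data": {
  "plan": [
    {"x": 0.005, "y": 0.02, "z": -0.03, "spin": 0},
    {"x": 0.004, "y": 0.02, "z": -0.02, "spin": 0},
    {"x": 0, "y": 0.02, "z": -0.01, "spin": 0},
    {"x": 0, "y": 0, "z": 0, "spin": 0},
    {"x": 0, "y": 0, "z": 0, "spin": 0}
  ]
}}

```text
time: 2.05
tcp_pos: [0.4275, 0.1035, 0.113]
ee_rot: [-0.703, -0.004, -0.003, 0.711]
ft_force: [1.5, -0.0, 0.6]
gripper_width: 0.0854
```

```bash
python3 go.py 0.4294 0.0985 0.02 90
```

```text
t 2.05 p [0.4275 0.1035 0.113 ] w 0.0854 F [ 1.5 -0.   0.6] q7 1.33
axes x [1.    0.001 0.01 ] y [ 0.01   0.012 -1.   ] z [-0.001  1.     0.012] jawyaw 90.04
shift now-axes [ 0.0009  0.0929 -0.0061]
spin 0.04 shift after-spin axes [ 0.0009  0.0929 -0.0061]
```

Request:
{"op": "move_arm", "data": {
  "plan": [
    {"x": 0.001, "y": 0.03, "z": -0.005, "spin": 0},
    {"x": 0, "y": 0.025, "z": -0.001, "spin": 0},
    {"x": 0, "y": 0.015, "z": 0, "spin": 0},
    {"x": 0, "y": 0, "z": 0, "spin": 0},
    {"x": 0, "y": 0, "z": 0, "spin": 0}
  ]
}}

```text
time: 2.55
tcp_pos: [0.4341, 0.1075, 0.0474]
ee_rot: [-0.7, -0.011, -0.004, 0.714]
ft_force: [0.9, -0.0, 0.4]
gripper_width: 0.0856
```

```bash
python3 go.py 0.4294 0.0985 0.019 90
```

```text
t 2.55 p [0.4341 0.1075 0.0474] w 0.0856 F [ 0.9 -0.   0.4] q7 1.39
axes x [1.   0.01 0.02] y [ 0.02  0.02 -1.  ] z [-0.01  1.    0.02] jawyaw 90.57
shift now-axes [-0.0054  0.0281 -0.0096]
spin 0.57 shift after-spin axes [-0.0053  0.0281 -0.0096]
```

```bash
python3 -c "
from lib import *
o=bot.get_obs();print(np.round(o['qpos'],3),np.round(o['joint_vel'],3),np.round(o['joint_efforts'],2))"
```

```text
[-0.486  0.393  0.174  2.219 -0.161  0.515  1.394] [-0.017 -0.002 -0.006 -0.008 -0.005  0.006 -0.005] [ 1.300e-01 -4.391e+01  2.420e+00 -1.653e+01 -6.000e-02 -2.000e-01
  3.000e-02]
```

Request:
{"op": "move_arm", "data": {
  "plan": [
    {"x": -0.005, "y": 0, "z": -0.009, "spin": 0.5}
  ]
}}

```text
time: 2.65
tcp_pos: [0.4304, 0.1002, 0.0483]
ee_rot: [-0.699, -0.009, -0.007, 0.715]
ft_force: [0.4, -0.5, -0.2]
gripper_width: 0.0858
```

Request:
{"op": "move_arm", "data": {
  "plan": [
    {"x": 0, "y": 0, "z": 0, "spin": 0}
  ]
}}

```text
time: 2.75
tcp_pos: [0.43, 0.0994, 0.0492]
ee_rot: [-0.699, -0.009, -0.007, 0.715]
ft_force: [-0.2, -0.8, 0.3]
gripper_width: 0.0853
```

Request:
{"op": "move_arm", "data": {
  "plan": [
    {"x": 0, "y": 0, "z": 0, "spin": 0}
  ]
}}

```text
time: 2.85
tcp_pos: [0.4304, 0.0994, 0.0501]
ee_rot: [-0.699, -0.009, -0.008, 0.715]
ft_force: [0.3, 0.1, -0.9]
gripper_width: 0.0857
```

```bash
python3 go.py 0.4294 0.0985 0.019 90;python3 -c "
from lib import *
o=bot.get_obs();print(np.round(o['qpos'],3),np.round(o['joint_vel'],3),np.round(o['joint_efforts'],2))"
```

```text
t 2.85 p [0.4304 0.0994 0.0501] w 0.0857 F [ 0.3  0.1 -0.9] q7 1.4
axes x [1.    0.002 0.024] y [ 0.024  0.022 -0.999] z [-0.002  1.     0.022] jawyaw 90.12
shift now-axes [-0.0018  0.031  -0.0016]
spin 0.12 shift after-spin axes [-0.0017  0.031  -0.0016]
[-0.474  0.379  0.177  2.234 -0.163  0.51   1.404] [ 0.007 -0.021  0.011  0.013  0.006  0.009 -0.   ] [ 6.000e-02 -4.371e+01  2.520e+00 -1.669e+01 -3.000e-02 -1.000e-01
  1.000e-02]
```

Request:
{"op": "move_arm", "data": {
  "plan": [
    {"x": -0.001, "y": 0.016, "z": -0.001, "spin": 0},
    {"x": -0.001, "y": 0.015, "z": 0, "spin": 0}
  ]
}}

```text
time: 3.05
tcp_pos: [0.4316, 0.0998, 0.0212]
ee_rot: [-0.698, -0.011, -0.01, 0.716]
ft_force: [0.3, -0.1, -0.1]
gripper_width: 0.0856
```

```bash
python3 go.py 0.4294 0.0985 0.019 90
```

```text
t 3.05 p [0.4316 0.0998 0.0212] w 0.0856 F [ 0.3 -0.1 -0.1] q7 1.43
axes x [1.    0.001 0.031] y [ 0.031  0.025 -0.999] z [-0.002  1.     0.025] jawyaw 90.1
shift now-axes [-0.0022  0.0021 -0.0014]
spin 0.1 shift after-spin axes [-0.0022  0.0021 -0.0014]
```

Request:
{"op": "move_arm", "data": {
  "plan": [
    {"x": -0.003, "y": 0.002, "z": -0.001, "spin": 0},
    {"x": 0, "y": 0, "z": 0, "spin": 0}
  ]
}}

```text
time: 3.25
tcp_pos: [0.4278, 0.0985, 0.0187]
ee_rot: [-0.698, -0.011, -0.01, 0.716]
ft_force: [-0.0, 0.4, 0.6]
gripper_width: 0.0852
```

```bash
python3 go.py 0.4294 0.0985 0.019 90;  python3 - <<'E'
from lib import *
t=cam("top");s=cam("scene");crop(s,310,70,160,140,5,"pics/s5.png")
E
```

```text
t 3.25 p [0.4278 0.0985 0.0187] w 0.0852 F [-0.   0.4  0.6] q7 1.43
axes x [1.    0.001 0.029] y [ 0.029  0.024 -0.999] z [-0.001  1.     0.024] jawyaw 90.07
shift now-axes [ 0.0016 -0.0003 -0.    ]
spin 0.07 shift after-spin axes [ 0.0016 -0.0003 -0.    ]
```

View pics/s5.png

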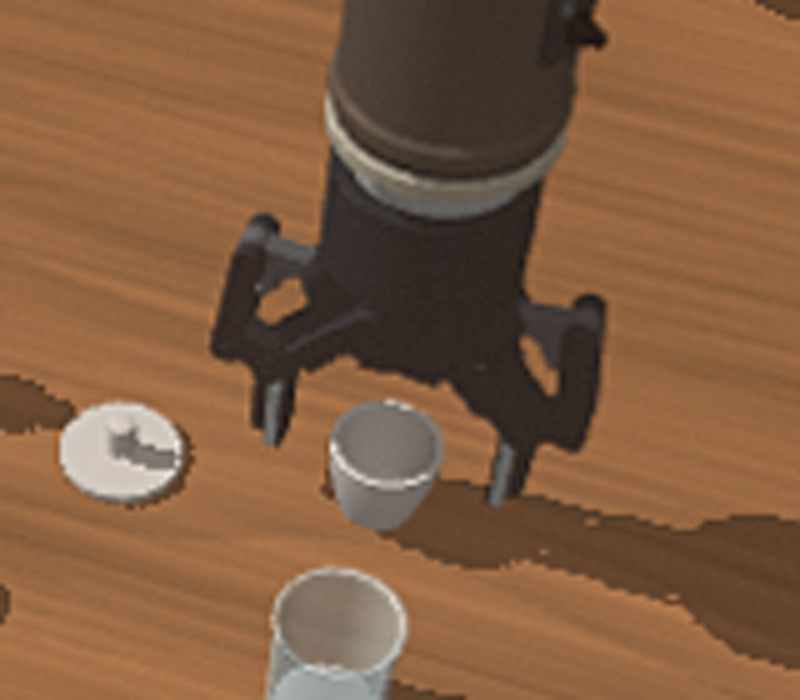

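Request:
{"op": "move_arm", "data": {
  "plan": [
    {"x": 0.002, "y": 0, "z": 0, "spin": 0},
    {"x": 0, "y": 0, "z": 0, "spin": 0},
    {"x": 0, "y": 0, "z": 0, "spin": 0},
    {"x": 0, "y": 0, "z": 0, "spin": 0}
  ],
  "fingers": -0.2
}}

```text
time: 3.75
tcp_pos: [0.4319, 0.099, 0.021]
ee_rot: [-0.698, -0.012, -0.011, 0.716]
ft_force: [-1.5, -0.4, 1.6]
gripper_width: 0.043
```

```bash
python3 go.py 0.4294 0.0985 0.019 90
```

```text
t 3.75 p [0.4319 0.099  0.021 ] w 0.043 F [-1.5 -0.4  1.6] q7 1.43
axes x [0.999 0.    0.033] y [ 0.033  0.026 -0.999] z [-0.001  1.     0.026] jawyaw 90.07
shift now-axes [-0.0026  0.0019 -0.0005]
spin 0.07 shift after-spin axes [-0.0026  0.0019 -0.0005]
```

Request:
{"op": "move_arm", "data": {
  "plan": [
    {"x": 0, "y": -0.02, "z": 0, "spin": 0},
    {"x": 0, "y": -0.04, "z": 0, "spin": 0},
    {"x": 0, "y": -0.04, "z": 0, "spin": 0},
    {"x": 0, "y": -0.04, "z": 0, "spin": 0},
    {"x": 0, "y": -0.03, "z": 0, "spin": 0}
  ]
}}

```text
time: 4.25
tcp_pos: [0.4232, 0.0933, 0.1932]
ee_rot: [-0.699, -0.009, -0.008, 0.715]
ft_force: [0.8, 0.0, -0.8]
gripper_width: 0.0429
```

```bash
python3 go.py 0.522 -0.299 0.19 90;  python3 - <<'E'
from lib import *
t=cam("top");s=cam("scene");crop(s,310,30,160,140,5,"pics/s6.png")
E
```

```text
t 4.25 p [0.4232 0.0933 0.1932] w 0.0429 F [ 0.8  0.  -0.8] q7 1.3
axes x [1.    0.    0.024] y [ 0.024  0.022 -0.999] z [-0.001  1.     0.022] jawyaw 90.04
shift now-axes [ 0.0986 -0.0029 -0.3924]
spin 0.04 shift after-spin axes [ 0.0989 -0.0029 -0.3923]
```

View pics/s6.png

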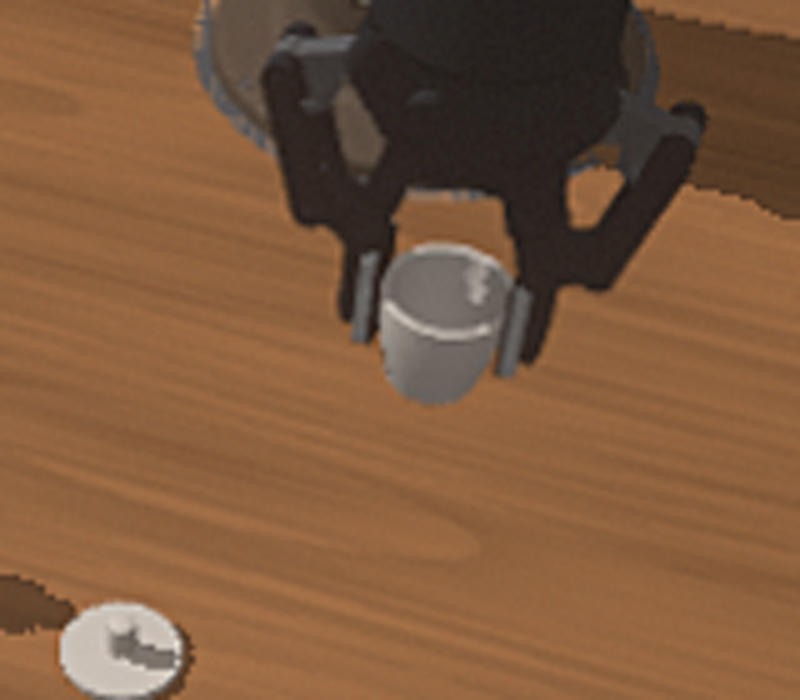

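Request:
{"op": "move_arm", "data": {
  "plan": [
    {"x": 0.012, "y": 0, "z": -0.03, "spin": 0},
    {"x": 0.012, "y": 0, "z": -0.045, "spin": 0},
    {"x": 0.012, "y": 0, "z": -0.045, "spin": 0},
    {"x": 0.012, "y": 0, "z": -0.045, "spin": 0},
    {"x": 0.012, "y": 0, "z": -0.045, "spin": 0}
  ]
}}

```text
time: 4.85
tcp_pos: [0.487, -0.1144, 0.1897]
ee_rot: [-0.697, -0.017, -0.005, 0.717]
ft_force: [1.3, 1.0, -0.5]
gripper_width: 0.0431
```

```bash
python3 go.py 0.522 -0.299 0.19 90
```

```text
t 4.85 p [ 0.487  -0.1144  0.1897] w 0.0431 F [ 1.3  1.  -0.5] q7 1.9
axes x [0.999 0.016 0.031] y [ 0.03   0.028 -0.999] z [-0.017  0.999  0.028] jawyaw 90.99
shift now-axes [ 0.032  -0.0045 -0.1851]
spin 0.99 shift after-spin axes [ 0.0351 -0.0044 -0.1845]
```

Request:
{"op": "move_arm", "data": {
  "plan": [
    {"x": 0.008, "y": 0, "z": -0.045, "spin": 1},
    {"x": 0.008, "y": 0, "z": -0.045, "spin": 0},
    {"x": 0.008, "y": 0, "z": -0.045, "spin": 0},
    {"x": 0.006, "y": 0, "z": -0.03, "spin": 0},
    {"x": 0.004, "y": 0, "z": -0.012, "spin": 0}
  ]
}}

```text
time: 5.35
tcp_pos: [0.5198, -0.3031, 0.1799]
ee_rot: [-0.698, -0.007, -0.011, 0.716]
ft_force: [-0.3, -0.3, -0.4]
gripper_width: 0.0432
```

```bash
python3 go.py 0.522 -0.299 0.14 90;  python3 - <<'E'
from lib import *
s=cam("scene");crop(s,110,20,160,140,5,"pics/s7.png")
E
```

```text
t 5.35 p [ 0.5198 -0.3031  0.1799] w 0.0432 F [-0.3 -0.3 -0.4] q7 2.26
axes x [ 1.    -0.006  0.024] y [ 0.024  0.026 -0.999] z [0.005 1.    0.027] jawyaw 89.69
shift now-axes [0.0012 0.04   0.0031]
spin -0.31 shift after-spin axes [0.0013 0.04   0.0031]
```

View pics/s7.png

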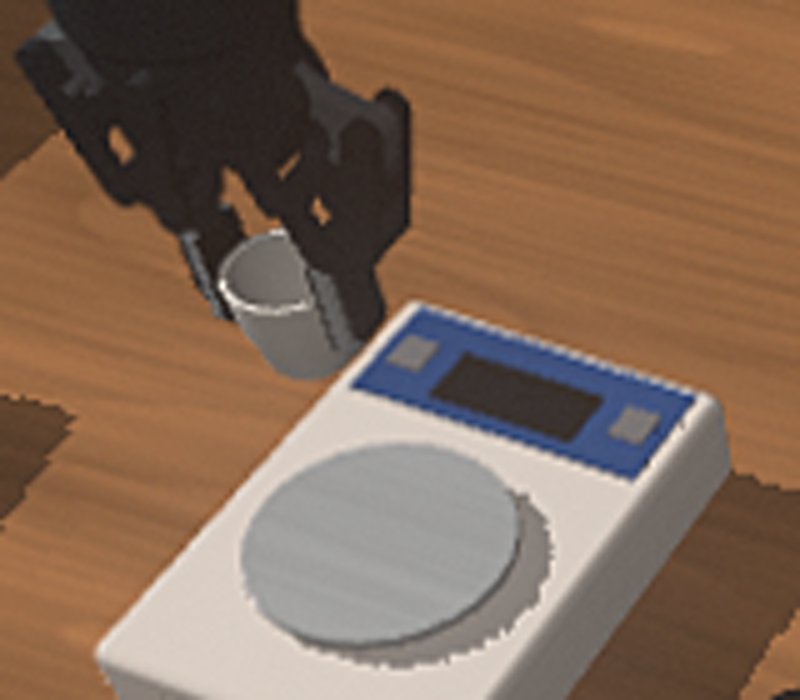

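Request:
{"op": "move_arm", "data": {
  "plan": [
    {"x": 0.002, "y": 0.025, "z": 0.002, "spin": 0},
    {"x": 0, "y": 0.025, "z": 0, "spin": 0},
    {"x": 0, "y": 0.02, "z": 0, "spin": 0},
    {"x": 0, "y": 0.008, "z": 0, "spin": 0},
    {"x": 0, "y": 0, "z": 0, "spin": 0}
  ]
}}

```text
time: 5.9
tcp_pos: [0.5239, -0.2943, 0.0967]
ee_rot: [-0.696, -0.006, -0.009, 0.718]
ft_force: [0.5, 0.8, 0.2]
gripper_width: 0.043
```

```bash
python3 go.py 0.5245 -0.299 0.0865 90
```

```text
t 5.9 p [ 0.5239 -0.2943  0.0967] w 0.043 F [0.5 0.8 0.2] q7 2.3
axes x [ 1.    -0.004  0.021] y [ 0.021  0.03  -0.999] z [0.004 1.    0.03 ] jawyaw 89.79
shift now-axes [ 0.0004  0.0101 -0.005 ]
spin -0.21 shift after-spin axes [ 0.0004  0.0101 -0.005 ]
```

Request:
{"op": "move_arm", "data": {
  "plan": [
    {"x": 0, "y": 0.004, "z": -0.005, "spin": 0},
    {"x": 0, "y": 0.004, "z": 0, "spin": 0},
    {"x": 0, "y": 0, "z": 0, "spin": 0}
  ]
}}

```text
time: 6.2
tcp_pos: [0.5253, -0.2985, 0.0898]
ee_rot: [-0.697, -0.007, -0.009, 0.717]
ft_force: [-0.5, -0.8, -1.0]
gripper_width: 0.0432
```

```bash
python3 go.py 0.5245 -0.299 0.0865 90;  python3 - <<'E'
from lib import *
s=cam("scene");crop(s,110,60,140,120,6,"pics/s8.png")
E
```

```text
t 6.2 p [ 0.5253 -0.2985  0.0898] w 0.0432 F [-0.5 -0.8 -1. ] q7 2.32
axes x [ 1.    -0.003  0.023] y [ 0.023  0.029 -0.999] z [0.002 1.    0.03 ] jawyaw 89.89
shift now-axes [-0.0009  0.0033 -0.0006]
spin -0.11 shift after-spin axes [-0.0009  0.0033 -0.0006]
```

View pics/s8.png

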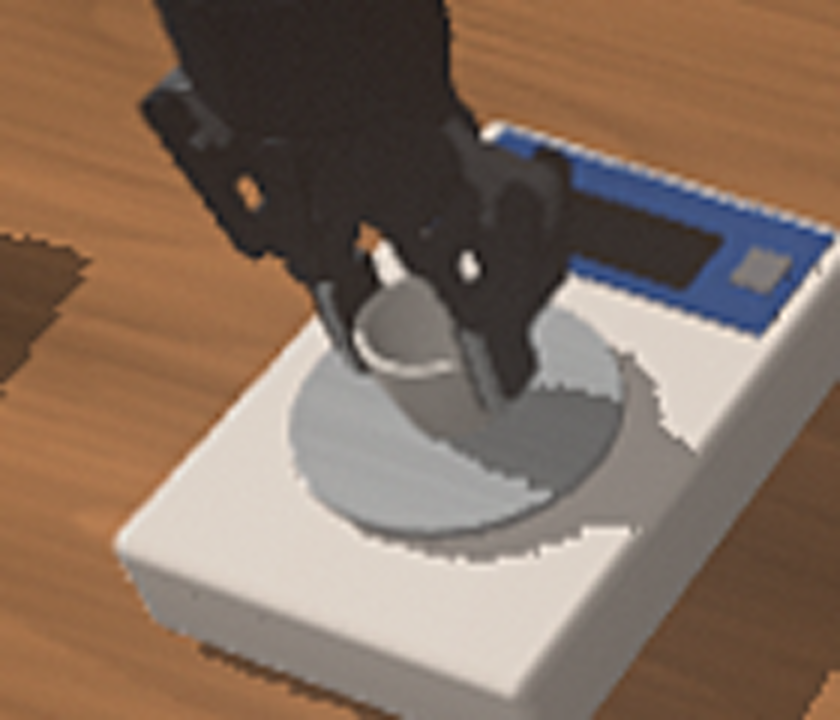

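Request:
{"op": "move_arm", "data": {
  "plan": [
    {"x": -0.001, "y": 0.003, "z": -0.001, "spin": 0},
    {"x": 0, "y": 0.001, "z": 0, "spin": 0}
  ]
}}

```text
time: 6.45
tcp_pos: [0.525, -0.3002, 0.087]
ee_rot: [-0.697, -0.008, -0.01, 0.717]
ft_force: [-0.1, 0.3, -0.8]
gripper_width: 0.0433
```

Request:
{"op": "move_arm", "data": {
  "plan": [
    {"x": 0, "y": 0.0015, "z": 0, "spin": 0},
    {"x": 0, "y": 0.001, "z": 0, "spin": 0}
  ]
}}

```text
time: 6.65
tcp_pos: [0.5253, -0.3004, 0.0859]
ee_rot: [-0.697, -0.008, -0.011, 0.717]
ft_force: [-5.3, 3.2, 14.5]
gripper_width: 0.043
```

```bash
python3 go.py 0.5245 -0.299 0.0855 90
```

```text
t 6.65 p [ 0.5253 -0.3004  0.0859] w 0.043 F [-5.3  3.2 14.5] q7 2.32
axes x [ 1.    -0.003  0.027] y [ 0.027  0.029 -0.999] z [0.003 1.    0.029] jawyaw 89.85
shift now-axes [-0.0008  0.0004  0.0014]
spin -0.15 shift after-spin axes [-0.0008  0.0004  0.0014]
```

Request:
{"op": "move_arm", "data": {
  "plan": [
    {"x": 0, "y": -0.0005, "z": 0, "spin": 0}
  ]
}}

```text
time: 6.75
tcp_pos: [0.5253, -0.3005, 0.0868]
ee_rot: [-0.697, -0.009, -0.011, 0.717]
ft_force: [-0.9, -0.3, -0.8]
gripper_width: 0.043
```

Request:
{"op": "move_arm", "data": {
  "plan": [
    {"x": 0, "y": 0, "z": 0, "spin": 0},
    {"x": 0, "y": 0, "z": 0, "spin": 0},
    {"x": 0, "y": 0, "z": 0, "spin": 0}
  ],
  "fingers": 1
}}

```text
time: 7.05
tcp_pos: [0.5256, -0.3008, 0.0871]
ee_rot: [-0.697, -0.009, -0.011, 0.717]
ft_force: [-0.2, 0.1, -0.3]
gripper_width: 0.0837
```

```bash
python3 go.py 0.5245 -0.299 0.18 90
```

```text
t 7.05 p [ 0.5256 -0.3008  0.0871] w 0.0837 F [-0.2  0.1 -0.3] q7 2.32
axes x [ 1.    -0.004  0.028] y [ 0.028  0.028 -0.999] z [0.003 1.    0.028] jawyaw 89.83
shift now-axes [ 0.0015 -0.0928  0.0044]
spin -0.17 shift after-spin axes [ 0.0015 -0.0928  0.0044]
```

Request:
{"op": "move_arm", "data": {
  "plan": [
    {"x": 0, "y": -0.03, "z": 0, "spin": 0},
    {"x": 0, "y": -0.04, "z": 0, "spin": 0},
    {"x": -0.01, "y": -0.03, "z": 0.03, "spin": 0},
    {"x": -0.015, "y": 0, "z": 0.045, "spin": 0},
    {"x": -0.015, "y": 0, "z": 0.045, "spin": 0}
  ]
}}

```text
time: 7.55
tcp_pos: [0.4826, -0.187, 0.1913]
ee_rot: [-0.698, -0.005, -0.014, 0.716]
ft_force: [1.1, 1.1, -0.3]
gripper_width: 0.0856
```

```bash
python3 go.py 0.4455 -0.008 0.12 90;  python3 - <<'E'
from find import *
s=cam("scene");t=cam("top");crop(s,110,60,140,120,6,"pics/s9.png");crop(t,400,165,90,115,5,"pics/t9.png")
E
```

```text
t 7.55 p [ 0.4826 -0.187   0.1913] w 0.0856 F [ 1.1  1.1 -0.3] q7 2.04
axes x [ 1.    -0.013  0.027] y [ 0.027  0.025 -0.999] z [0.012 1.    0.025] jawyaw 89.3
shift now-axes [-0.0414  0.0747  0.1767]
spin -0.7 shift after-spin axes [-0.0392  0.0747  0.1771]
```

View pics/s9.png

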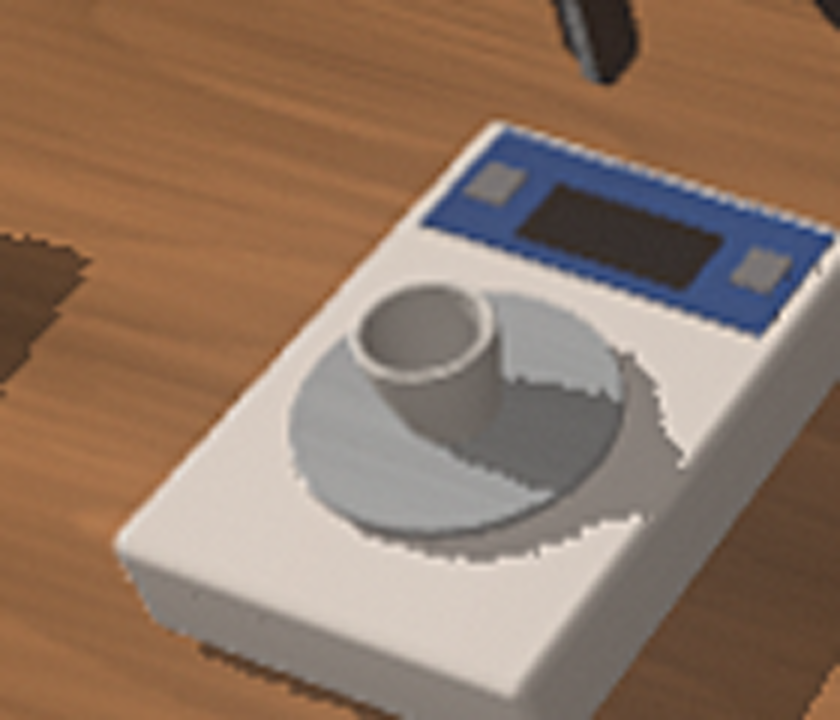

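View pics/t9.png

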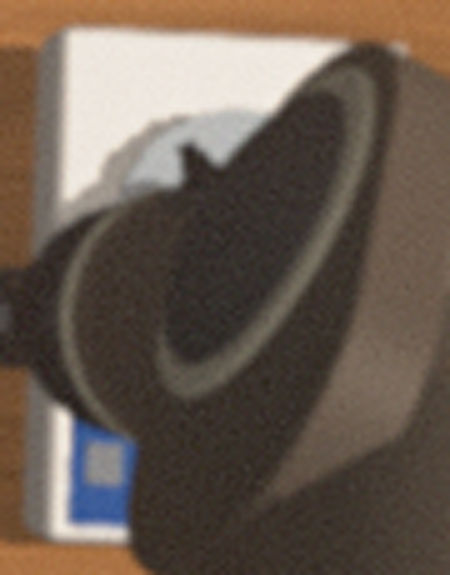

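Request:
{"op": "move_arm", "data": {
  "plan": [
    {"x": -0.008, "y": 0.01, "z": 0.045, "spin": -0.7},
    {"x": -0.008, "y": 0.015, "z": 0.045, "spin": 0},
    {"x": -0.008, "y": 0.015, "z": 0.045, "spin": 0},
    {"x": -0.008, "y": 0.015, "z": 0.03, "spin": 0},
    {"x": -0.005, "y": 0.01, "z": 0.01, "spin": 0}
  ]
}}

```text
time: 8.15
tcp_pos: [0.4483, -0.0045, 0.1309]
ee_rot: [-0.697, -0.014, -0.011, 0.716]
ft_force: [0.6, -0.1, 1.0]
gripper_width: 0.0852
```

```bash
python3 go.py 0.4455 -0.008 0.05 90;  python3 - <<'E'
from find import *
s=cam("scene");t=cam("top")
print(onz(s,[(180.3,115.2)],.103))
crop(t,400,165,90,115,5,"pics/t10.png");crop(t,280,200,100,80,6,"pics/t10b.png")
E
```

```text
t 8.15 p [ 0.4483 -0.0045  0.1309] w 0.0852 F [ 0.6 -0.1  1. ] q7 1.66
axes x [0.999 0.004 0.035] y [ 0.035  0.027 -0.999] z [-0.005  1.     0.027] jawyaw 90.3
shift now-axes [-0.0056  0.0806 -0.0056]
spin 0.3 shift after-spin axes [-0.0056  0.0806 -0.0056]
[[ 0.52579531 -0.29893513  0.103     ]]
```

View pics/t10.png

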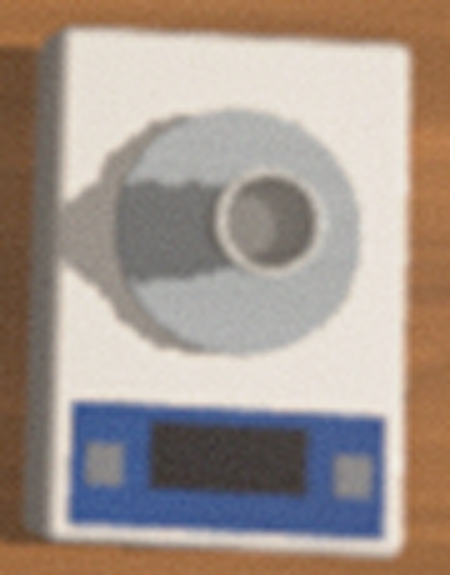

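```bash
python3 - <<'E'
from find import *
t=cam("top")
b=cv2.GaussianBlur(t["bgr"],(3,3),0).astype(int)
print(onz(t,[(453.5,208.4)],.103))
E
```

```text
[[ 0.5241648 -0.3003385  0.103    ]]
```

Request:
{"op": "move_arm", "data": {
  "plan": [
    {"x": -0.005, "y": 0.02, "z": -0.005, "spin": 0},
    {"x": -0.001, "y": 0.025, "z": -0.001, "spin": 0},
    {"x": -0.001, "y": 0.02, "z": -0.001, "spin": 0},
    {"x": 0, "y": 0.01, "z": 0, "spin": 0},
    {"x": 0, "y": 0, "z": 0, "spin": 0}
  ]
}}

```text
time: 8.8
tcp_pos: [0.4512, -0.0201, 0.0577]
ee_rot: [-0.699, -0.013, -0.018, 0.715]
ft_force: [-0.2, 0.6, -0.1]
gripper_width: 0.0854
```

```bash
python3 go.py 0.4455 -0.008 0.022 90;  python3 - <<'E'
from find import *
s=cam("scene");crop(s,260,80,140,120,6,"pics/s11.png")
E
```

```text
t 8.8 p [ 0.4512 -0.0201  0.0577] w 0.0854 F [-0.2  0.6 -0.1] q7 1.78
axes x [ 0.999 -0.007  0.045] y [ 0.045  0.023 -0.999] z [0.006 1.    0.023] jawyaw 89.65
shift now-axes [-0.0074  0.0357  0.0113]
spin -0.35 shift after-spin axes [-0.0073  0.0357  0.0113]
```

View pics/s11.png

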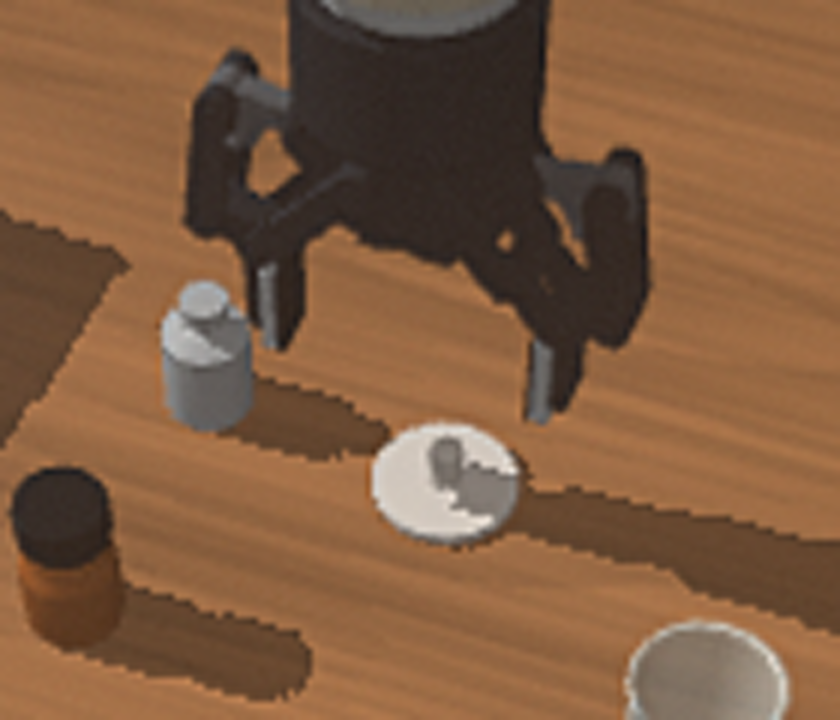

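Request:
{"op": "move_arm", "data": {
  "plan": [
    {"x": -0.006, "y": 0, "z": 0.011, "spin": 0},
    {"x": 0, "y": 0.008, "z": 0, "spin": 0},
    {"x": 0, "y": 0.008, "z": 0, "spin": 0},
    {"x": 0, "y": 0.008, "z": 0, "spin": 0}
  ]
}}

```text
time: 9.25
tcp_pos: [0.4492, -0.0075, 0.0363]
ee_rot: [-0.698, -0.016, -0.021, 0.715]
ft_force: [0.3, -0.4, 0.5]
gripper_width: 0.0854
```

```bash
python3 go.py 0.4455 -0.008 0.022 90
```

```text
t 9.25 p [ 0.4492 -0.0075  0.0363] w 0.0854 F [ 0.3 -0.4  0.5] q7 1.78
axes x [ 0.999 -0.007  0.052] y [ 0.052  0.024 -0.998] z [0.006 1.    0.025] jawyaw 89.65
shift now-axes [-0.0044  0.014  -0.0009]
spin -0.35 shift after-spin axes [-0.0044  0.014  -0.0008]
```

Request:
{"op": "move_arm", "data": {
  "plan": [
    {"x": -0.004, "y": 0.008, "z": -0.001, "spin": 0},
    {"x": 0, "y": 0.008, "z": 0, "spin": 0},
    {"x": 0, "y": 0, "z": 0, "spin": 0}
  ]
}}

```text
time: 9.55
tcp_pos: [0.445, -0.008, 0.0173]
ee_rot: [-0.698, -0.016, -0.02, 0.715]
ft_force: [-0.5, 0.0, -0.0]
gripper_width: 0.0853
```

```bash
python3 go.py 0.4455 -0.008 0.0185 90;  python3 - <<'E'
from find import *
s=cam("scene");crop(s,260,80,140,120,6,"pics/s12.png")
E
```

```text
t 9.55 p [ 0.445  -0.008   0.0173] w 0.0853 F [-0.5  0.  -0. ] q7 1.8
axes x [ 0.999 -0.007  0.05 ] y [ 0.05   0.024 -0.998] z [0.006 1.    0.024] jawyaw 89.68
shift now-axes [ 0.0006 -0.0011  0.    ]
spin -0.32 shift after-spin axes [ 0.0006 -0.0011  0.    ]
```

View pics/s12.png

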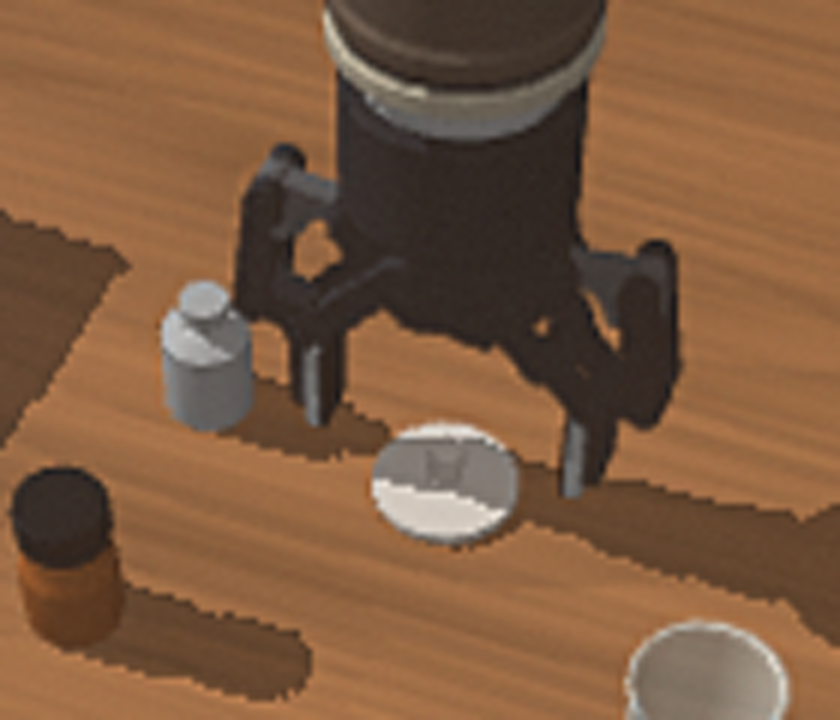

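Request:
{"op": "move_arm", "data": {
  "plan": [
    {"x": 0.0005, "y": -0.001, "z": 0, "spin": 0},
    {"x": 0, "y": 0, "z": 0, "spin": 0},
    {"x": 0, "y": 0, "z": 0, "spin": 0},
    {"x": 0, "y": 0, "z": 0, "spin": 0}
  ],
  "fingers": -0.5
}}

```text
time: 10.0
tcp_pos: [0.4461, -0.0085, 0.0193]
ee_rot: [-0.698, -0.016, -0.021, 0.715]
ft_force: [0.5, 0.6, -0.6]
gripper_width: 0.0282
```

```bash
python3 go.py 0.4455 -0.008 0.0185 90;  python3 - <<'E'
from find import *
s=cam("scene");crop(s,290,110,100,80,8,"pics/s13.png")
E
```

```text
t 10.0 p [ 0.4461 -0.0085  0.0193] w 0.0282 F [ 0.5  0.6 -0.6] q7 1.8
axes x [ 0.999 -0.008  0.051] y [ 0.051  0.024 -0.998] z [0.007 1.    0.024] jawyaw 89.63
shift now-axes [-0.0006  0.0008  0.0005]
spin -0.37 shift after-spin axes [-0.0006  0.0008  0.0005]
```

View pics/s13.png

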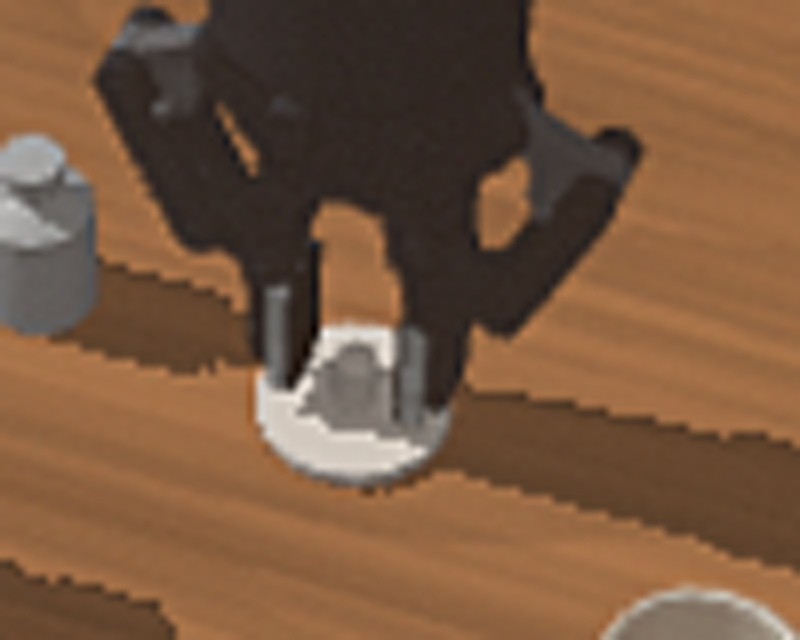

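Request:
{"op": "move_arm", "data": {
  "plan": [
    {"x": 0, "y": 0.0015, "z": 0, "spin": 0},
    {"x": 0, "y": 0, "z": 0, "spin": 0},
    {"x": 0, "y": 0, "z": 0, "spin": 0}
  ],
  "fingers": -1
}}

```text
time: 10.35
tcp_pos: [0.4464, -0.0084, 0.0187]
ee_rot: [-0.698, -0.016, -0.021, 0.716]
ft_force: [0.1, -0.8, -0.7]
gripper_width: 0.0086
```

Request:
{"op": "move_arm", "data": {
  "plan": [
    {"x": 0, "y": -0.01, "z": 0, "spin": 0},
    {"x": 0, "y": -0.03, "z": 0, "spin": 0},
    {"x": 0, "y": -0.04, "z": 0, "spin": 0},
    {"x": 0, "y": -0.04, "z": 0, "spin": 0},
    {"x": 0, "y": -0.04, "z": 0, "spin": 0}
  ]
}}

```text
time: 10.85
tcp_pos: [0.434, -0.0134, 0.1807]
ee_rot: [-0.699, -0.011, -0.017, 0.715]
ft_force: [1.3, 0.2, -0.1]
gripper_width: 0.0087
```

```bash
python3 go.py 0.525 -0.2995 0.18 90;  python3 - <<'E'
from find import *
s=cam("scene");crop(s,290,50,100,80,8,"pics/s14.png")
E
```

```text
t 10.85 p [ 0.434  -0.0134  0.1807] w 0.0087 F [ 1.3  0.2 -0.1] q7 1.59
axes x [ 0.999 -0.009  0.04 ] y [ 0.041  0.022 -0.999] z [0.008 1.    0.022] jawyaw 89.54
shift now-axes [ 0.0935 -0.0018 -0.2853]
spin -0.46 shift after-spin axes [ 0.0911 -0.0019 -0.2861]
```

View pics/s14.png

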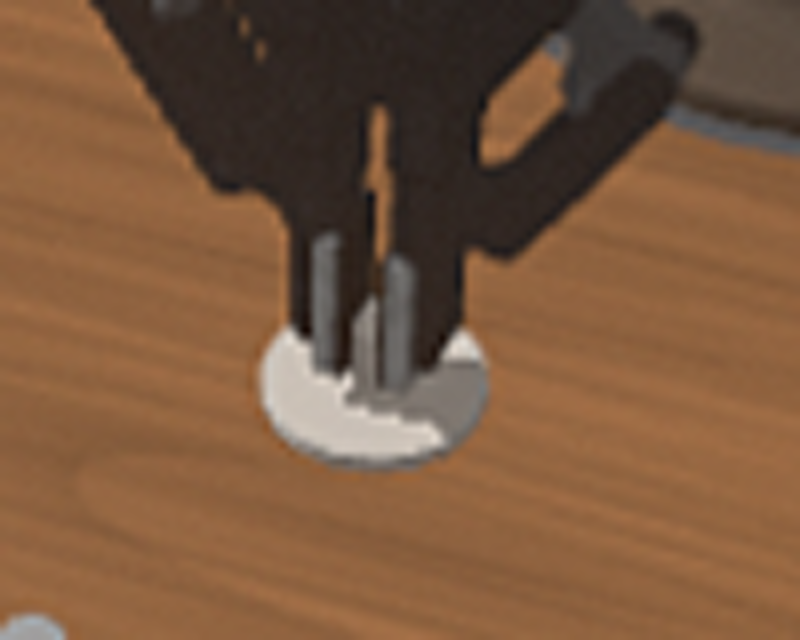

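Request:
{"op": "move_arm", "data": {
  "plan": [
    {"x": 0.015, "y": -0.005, "z": -0.03, "spin": -0.5},
    {"x": 0.015, "y": 0, "z": -0.04, "spin": 0},
    {"x": 0.015, "y": 0, "z": -0.04, "spin": 0},
    {"x": 0.015, "y": 0, "z": -0.04, "spin": 0},
    {"x": 0.012, "y": 0, "z": -0.04, "spin": 0}
  ]
}}

```text
time: 11.4
tcp_pos: [0.5124, -0.2031, 0.1981]
ee_rot: [-0.697, -0.026, -0.016, 0.717]
ft_force: [0.6, 0.3, 0.2]
gripper_width: 0.0086
```

```bash
python3 go.py 0.5259 -0.2997 0.18 90
```

```text
t 11.4 p [ 0.5124 -0.2031  0.1981] w 0.0086 F [0.6 0.3 0.2] q7 2.13
axes x [0.998 0.012 0.06 ] y [ 0.059  0.029 -0.998] z [-0.014  1.     0.028] jawyaw 90.8
shift now-axes [ 0.0112  0.016  -0.0973]
spin 0.8 shift after-spin axes [ 0.0125  0.0161 -0.0971]
```

Request:
{"op": "move_arm", "data": {
  "plan": [
    {"x": 0.004, "y": 0, "z": -0.035, "spin": 0.8},
    {"x": 0.003, "y": 0, "z": -0.03, "spin": 0},
    {"x": 0.002, "y": 0.005, "z": -0.02, "spin": 0},
    {"x": 0.002, "y": 0.01, "z": -0.008, "spin": 0},
    {"x": 0, "y": 0, "z": 0, "spin": 0}
  ]
}}

```text
time: 11.9
tcp_pos: [0.5239, -0.3058, 0.1823]
ee_rot: [-0.698, -0.018, -0.024, 0.716]
ft_force: [-1.4, 0.9, -0.9]
gripper_width: 0.0085
```

```bash
python3 go.py 0.5259 -0.2997 0.14 90
```

```text
t 11.9 p [ 0.5239 -0.3058  0.1823] w 0.0085 F [-1.4  0.9 -0.9] q7 2.31
axes x [ 0.998 -0.009  0.06 ] y [ 0.06   0.025 -0.998] z [0.008 1.    0.025] jawyaw 89.55
shift now-axes [-0.0006  0.0425  0.005 ]
spin -0.45 shift after-spin axes [-0.0005  0.0425  0.005 ]
```

Request:
{"op": "move_arm", "data": {
  "plan": [
    {"x": 0, "y": 0.015, "z": 0.005, "spin": -0.4},
    {"x": -0.001, "y": 0.015, "z": 0, "spin": 0},
    {"x": -0.001, "y": 0.01, "z": 0, "spin": 0},
    {"x": 0, "y": 0, "z": 0, "spin": 0}
  ]
}}

```text
time: 12.3
tcp_pos: [0.5246, -0.295, 0.1407]
ee_rot: [-0.697, -0.022, -0.02, 0.716]
ft_force: [-0.4, -0.3, -0.1]
gripper_width: 0.0085
```

```bash
python3 go.py 0.5259 -0.2997 0.124 90;  python3 - <<'E'
from find import *
s=cam("scene");crop(s,140,60,100,90,8,"pics/s15.png")
E
```

```text
t 12.3 p [ 0.5246 -0.295   0.1407] w 0.0085 F [-0.4 -0.3 -0.1] q7 2.34
axes x [0.998 0.001 0.059] y [ 0.059  0.028 -0.998] z [-0.003  1.     0.027] jawyaw 90.16
shift now-axes [ 0.0003  0.0166 -0.0051]
spin 0.16 shift after-spin axes [ 0.0003  0.0166 -0.0051]
```

View pics/s15.png

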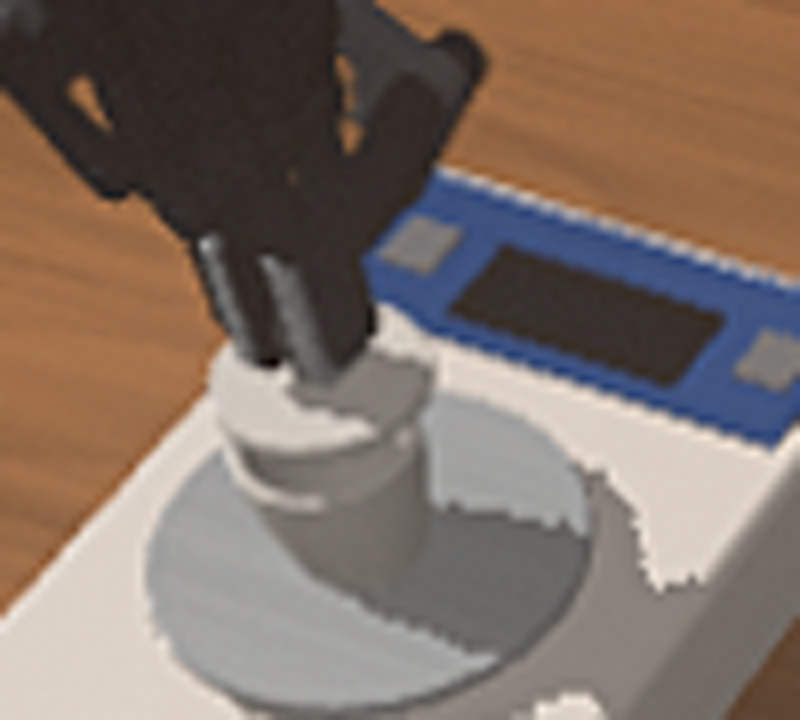

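Request:
{"op": "move_arm", "data": {
  "plan": [
    {"x": 0, "y": 0.004, "z": -0.005, "spin": 0},
    {"x": 0, "y": 0.006, "z": 0, "spin": 0},
    {"x": 0, "y": 0.003, "z": 0, "spin": 0},
    {"x": 0, "y": 0, "z": 0, "spin": 0}
  ]
}}

```text
time: 12.75
tcp_pos: [0.5267, -0.3008, 0.1287]
ee_rot: [-0.697, -0.023, -0.021, 0.716]
ft_force: [0.6, -0.2, 0.1]
gripper_width: 0.0083
```

```bash
python3 go.py 0.5259 -0.2997 0.122 90
```

```text
t 12.75 p [ 0.5267 -0.3008  0.1287] w 0.0083 F [ 0.6 -0.2  0.1] q7 2.36
axes x [0.998 0.001 0.062] y [ 0.062  0.026 -0.998] z [-0.003  1.     0.026] jawyaw 90.17
shift now-axes [-0.0012  0.0067  0.001 ]
spin 0.17 shift after-spin axes [-0.0012  0.0067  0.001 ]
```

Request:
{"op": "move_arm", "data": {
  "plan": [
    {"x": -0.001, "y": 0.003, "z": 0.001, "spin": 0},
    {"x": 0, "y": 0.002, "z": 0, "spin": 0}
  ]
}}

```text
time: 12.95
tcp_pos: [0.526, -0.3, 0.1238]
ee_rot: [-0.698, -0.023, -0.022, 0.716]
ft_force: [-0.2, 0.8, -0.4]
gripper_width: 0.0084
```

Request:
{"op": "move_arm", "data": {
  "plan": [
    {"x": 0, "y": 0.0015, "z": 0, "spin": 0}
  ]
}}

```text
time: 13.05
tcp_pos: [0.5262, -0.2999, 0.1221]
ee_rot: [-0.698, -0.023, -0.022, 0.716]
ft_force: [-0.1, -1.0, -1.2]
gripper_width: 0.0088
```

```bash
python3 go.py 0.5259 -0.2997 0.122 90
```

```text
t 13.05 p [ 0.5262 -0.2999  0.1221] w 0.0088 F [-0.1 -1.  -1.2] q7 2.36
axes x [0.998 0.001 0.063] y [ 0.063  0.026 -0.998] z [-0.003  1.     0.026] jawyaw 90.15
shift now-axes [-0.0003  0.0001  0.0002]
spin 0.15 shift after-spin axes [-0.0003  0.0001  0.0002]
```

Request:
{"op": "move_arm", "data": {
  "plan": [
    {"x": 0, "y": 0.001, "z": 0, "spin": 0}
  ]
}}

```text
time: 13.15
tcp_pos: [0.5267, -0.3, 0.1218]
ee_rot: [-0.698, -0.023, -0.022, 0.716]
ft_force: [-3.0, 2.5, 11.9]
gripper_width: 0.0085
```

```bash
python3 go.py 0.5259 -0.2997 0.122 90;  python3 - <<'E'
from find import *
s=cam("scene");crop(s,140,60,100,90,8,"pics/s16.png")
E
```

```text
t 13.15 p [ 0.5267 -0.3     0.1218] w 0.0085 F [-3.   2.5 11.9] q7 2.36
axes x [0.998 0.001 0.064] y [ 0.064  0.026 -0.998] z [-0.003  1.     0.026] jawyaw 90.15
shift now-axes [-0.0008 -0.0002  0.0003]
spin 0.15 shift after-spin axes [-0.0008 -0.0002  0.0003]
```

View pics/s16.png

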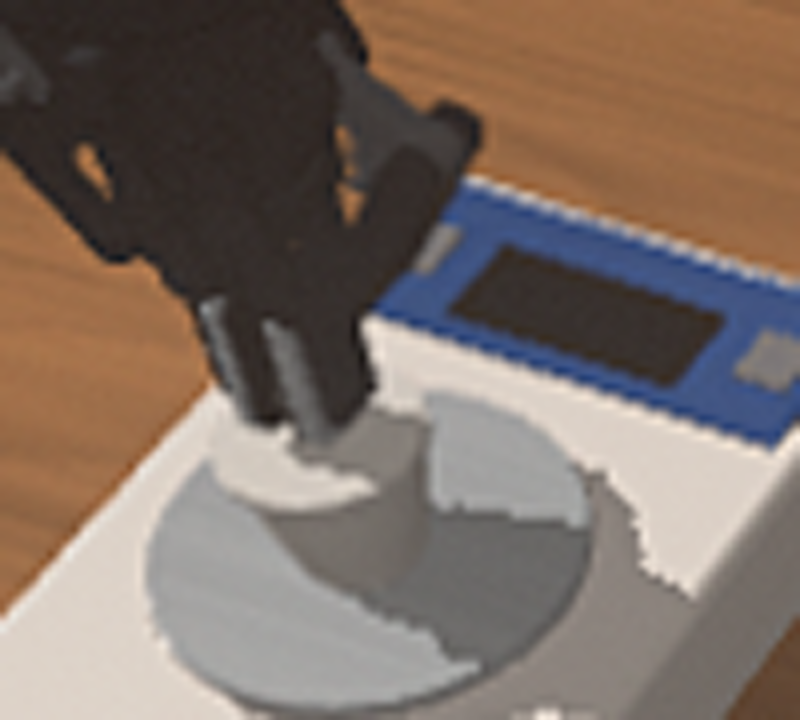

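Request:
{"op": "move_arm", "data": {
  "plan": [
    {"x": 0, "y": -0.0005, "z": 0, "spin": 0}
  ]
}}

```text
time: 13.3
tcp_pos: [0.5267, -0.3001, 0.1226]
ee_rot: [-0.698, -0.023, -0.022, 0.716]
ft_force: [0.3, 1.4, -0.5]
gripper_width: 0.0088
```

Request:
{"op": "move_arm", "data": {
  "plan": [
    {"x": 0, "y": 0, "z": 0, "spin": 0},
    {"x": 0, "y": 0, "z": 0, "spin": 0},
    {"x": 0, "y": -0.015, "z": 0, "spin": 0},
    {"x": 0, "y": -0.03, "z": 0, "spin": 0},
    {"x": 0, "y": -0.04, "z": 0, "spin": 0}
  ],
  "fingers": 0
}}

```text
time: 13.8
tcp_pos: [0.5186, -0.3004, 0.2058]
ee_rot: [-0.696, -0.02, -0.019, 0.717]
ft_force: [1.1, 0.2, -0.2]
gripper_width: 0.043
```

```bash
python3 go.py 0.642 -0.108 0.19 90;  python3 - <<'E'
from find import *
s=cam("scene");crop(s,140,60,100,90,8,"pics/s17.png")
E
```

```text
t 13.8 p [ 0.5186 -0.3004  0.2058] w 0.043 F [ 1.1  0.2 -0.2] q7 2.3
axes x [0.999 0.001 0.055] y [ 0.055  0.029 -0.998] z [-0.003  1.     0.029] jawyaw 90.15
shift now-axes [0.1225 0.0282 0.1915]
spin 0.15 shift after-spin axes [0.122  0.0282 0.1918]
```

View pics/s17.png

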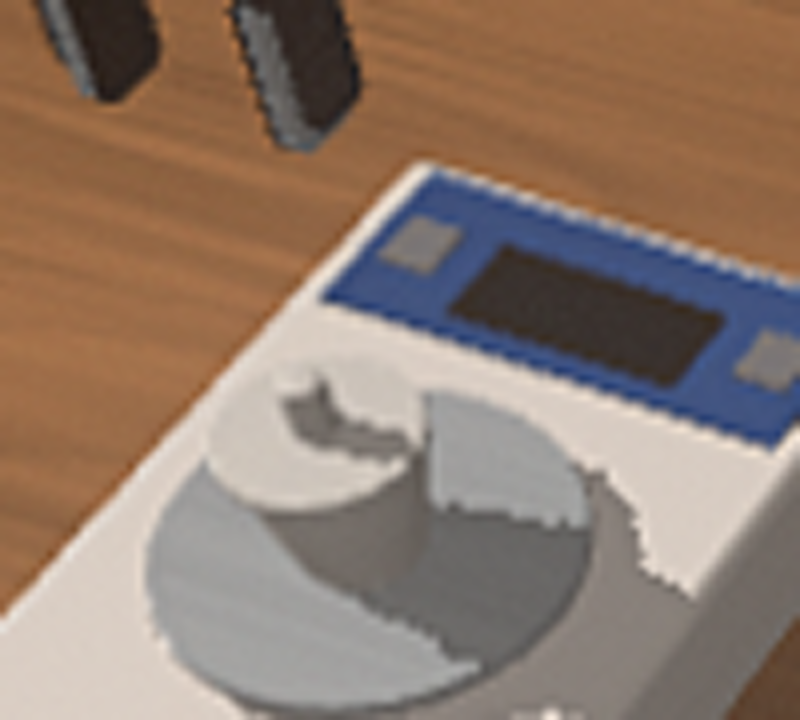

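Request:
{"op": "move_arm", "data": {
  "plan": [
    {"x": 0, "y": 0, "z": 0.03, "spin": 8.5},
    {"x": 0, "y": 0, "z": 0.03, "spin": 8.5},
    {"x": 0, "y": 0, "z": 0.03, "spin": 8.5},
    {"x": 0, "y": 0, "z": 0.03, "spin": 8.5},
    {"x": 0, "y": 0, "z": 0.03, "spin": 8.5}
  ],
  "fingers": 1
}}

```text
time: 14.35
tcp_pos: [0.5638, -0.1675, 0.2296]
ee_rot: [-0.64, 0.238, -0.283, 0.673]
ft_force: [0.6, -0.4, 0.4]
gripper_width: 0.0857
```

Request:
{"op": "move_arm", "data": {
  "plan": [
    {"x": 0, "y": 0, "z": 0.02, "spin": 8.5},
    {"x": 0, "y": 0, "z": 0.02, "spin": 8.5},
    {"x": 0, "y": 0, "z": 0.01, "spin": 8.5},
    {"x": 0, "y": 0, "z": 0, "spin": 8.5},
    {"x": 0, "y": 0, "z": 0, "spin": 8.5}
  ]
}}

```text
time: 14.85
tcp_pos: [0.6066, -0.1276, 0.2387]
ee_rot: [-0.49, 0.467, -0.498, 0.542]
ft_force: [1.0, 0.2, 0.8]
gripper_width: 0.0855
```

```bash
python3 go.py 0.642 -0.108 0.12 0
```

```text
t 14.85 p [ 0.6066 -0.1276  0.2387] w 0.0855 F [1.  0.2 0.8] q7 0.6
axes x [ 0.068 -0.997 -0.018] y [ 0.082  0.024 -0.996] z [0.994 0.067 0.083] jawyaw 3.83
shift now-axes [-0.015   0.1216  0.0266]
spin 3.83 shift after-spin axes [-0.0174  0.1215  0.0254]
```

Request:
{"op": "move_arm", "data": {
  "plan": [
    {"x": -0.015, "y": 0, "z": 0.022, "spin": 3.8}
  ]
}}

```text
time: 14.95
tcp_pos: [0.6258, -0.114, 0.2422]
ee_rot: [-0.471, 0.487, -0.516, 0.524]
ft_force: [0.1, -0.4, 0.2]
gripper_width: 0.0855
```

```bash
cat > settle.py <<'E'
from lib import *
import sys
def st():
    o=bot.get_obs();M=R.from_quat(o["ee_rot"]).as_matrix();return np.round(np.r_[o["tcp_pos"],M[:2,1]],4)
n=int(sys.argv[1])
print(st())
for i in range(n): bot.get_image("top"); 
print(st())
E
python3 settle.py 1; python3 settle.py 3;python3 go.py 0.642 -0.108 0.12 0
```

```text
[ 0.6258 -0.114   0.2422  0.0818  0.0229]
[ 0.6309 -0.1076  0.2422  0.0844  0.0254]
[ 0.6309 -0.1076  0.2422  0.0844  0.0254]
[ 0.6277 -0.1107  0.2413  0.0818  0.0235]
t 15.15 p [ 0.6277 -0.1107  0.2413] w 0.0852 F [ 0.3  0.4 -0.2] q7 0.51
axes x [ 0.005 -1.    -0.023] y [ 0.082  0.024 -0.996] z [0.997 0.003 0.082] jawyaw 0.15
shift now-axes [1.00e-04 1.22e-01 4.30e-03]
spin 0.15 shift after-spin axes [1.00e-04 1.22e-01 4.30e-03]
```

Request:
{"op": "move_arm", "data": {
  "plan": [
    {"x": 0, "y": 0, "z": -0.04, "spin": 0},
    {"x": 0, "y": 0, "z": -0.04, "spin": 0},
    {"x": 0, "y": 0, "z": -0.04, "spin": 0},
    {"x": 0, "y": 0, "z": -0.04, "spin": 0}
  ]
}}

```text
time: 15.55
tcp_pos: [0.4654, -0.1142, 0.2272]
ee_rot: [-0.476, 0.482, -0.513, 0.527]
ft_force: [-1.0, 0.6, 2.7]
gripper_width: 0.0856
```

```bash
python3 settle.py 3;python3 go.py 0.642 -0.108 0.2 0
```

```text
[ 0.4654 -0.1142  0.2272  0.0824  0.0196]
[ 0.4649 -0.1137  0.2277  0.083   0.0234]
t 15.7 p [ 0.4649 -0.1137  0.2277] w 0.0853 F [1.6 0.4 0.5] q7 0.42
axes x [ 0.007 -1.    -0.023] y [ 0.083  0.023 -0.996] z [0.997 0.006 0.083] jawyaw 0.32
shift now-axes [-0.0038  0.0425  0.1742]
spin 0.32 shift after-spin axes [-0.0047  0.0425  0.1742]
```

```bash
cat > settle.py <<'E'
from lib import *
import sys
def st():
    o=bot.get_obs();M=R.from_quat(o["ee_rot"]).as_matrix();return np.round(np.r_[o["tcp_pos"],M[:2,1]],4)
n=int(sys.argv[1])
print(st())
for i in range(n): bot.get_image("top"); print(st())
E
```

Request:
{"op": "move_arm", "data": {
  "plan": [
    {"x": 0, "y": -0.05, "z": 0.0, "spin": 0}
  ]
}}

```text
time: 15.8
tcp_pos: [0.4587, -0.1133, 0.2737]
ee_rot: [-0.478, 0.484, -0.511, 0.525]
ft_force: [0.7, 2.0, 2.5]
gripper_width: 0.0857
```

```bash
python3 settle.py 4
```

```text
[ 0.4587 -0.1133  0.2737  0.0737  0.0206]
[ 0.4619 -0.1177  0.2834  0.087   0.0219]
[ 0.4633 -0.117   0.2819  0.0907  0.0237]
[ 0.4629 -0.1158  0.28    0.0892  0.0245]
[ 0.4621 -0.1151  0.2785  0.0866  0.0245]
```

Request:
{"op": "move_arm", "data": {
  "plan": [
    {"x": 0, "y": 0, "z": 0.05, "spin": 0}
  ]
}}

```text
time: 16.1
tcp_pos: [0.5058, -0.1159, 0.2835]
ee_rot: [-0.47, 0.485, -0.512, 0.531]
ft_force: [-0.1, -0.2, 1.3]
gripper_width: 0.0854
```

```bash
python3 settle.py 4
```

```text
[ 0.5058 -0.1159  0.2835  0.0876  0.0346]
[ 0.518  -0.1123  0.2804  0.0859  0.0198]
[ 0.5153 -0.1121  0.2797  0.0826  0.0178]
[ 0.5126 -0.1137  0.2801  0.0814  0.0181]
[ 0.511  -0.1148  0.2807  0.082   0.0197]
```

Request:
{"op": "move_arm", "data": {
  "plan": [
    {"x": 0, "y": 0.05, "z": 0.0, "spin": 0}
  ]
}}

```text
time: 16.4
tcp_pos: [0.5179, -0.1158, 0.2363]
ee_rot: [-0.474, 0.48, -0.516, 0.528]
ft_force: [2.3, 1.3, -1.2]
gripper_width: 0.0854
```

```bash
python3 settle.py 4
```

```text
[ 0.5179 -0.1158  0.2363  0.0904  0.0188]
[ 0.5131 -0.1128  0.2263  0.0767  0.0189]
[ 0.5119 -0.1129  0.2285  0.0739  0.0196]
[ 0.5128 -0.114   0.2312  0.0768  0.0193]
[ 0.5139 -0.1146  0.2331  0.0803  0.0194]
```

Request:
{"op": "move_arm", "data": {
  "plan": [
    {"x": 0, "y": -0.05, "z": 0.0, "spin": 0},
    {"x": 0, "y": 0, "z": 0.0, "spin": 0}
  ]
}}

```text
time: 16.8
tcp_pos: [0.5096, -0.118, 0.2873]
ee_rot: [-0.475, 0.483, -0.515, 0.526]
ft_force: [0.2, -0.8, -0.0]
gripper_width: 0.0857
```

```bash
python3 settle.py 5
```

```text
[ 0.5096 -0.118   0.2873  0.0826  0.0188]
[ 0.5086 -0.1164  0.2849  0.0797  0.0202]
[ 0.5081 -0.1155  0.2833  0.0778  0.0208]
[ 0.5077 -0.115   0.2823  0.0761  0.0207]
[ 0.5074 -0.1148  0.2815  0.0748  0.0204]
[ 0.5073 -0.1147  0.281   0.0739  0.02  ]
```

Request:
{"op": "move_arm", "data": {
  "plan": [
    {"x": 0, "y": 0.05, "z": 0.0, "spin": 0}
  ]
}}

```text
time: 17.15
tcp_pos: [0.5145, -0.1145, 0.2352]
ee_rot: [-0.475, 0.482, -0.514, 0.527]
ft_force: [1.5, 1.8, -1.3]
gripper_width: 0.0853
```

```bash
python3 settle.py 2
```

```text
[ 0.5145 -0.1145  0.2352  0.084   0.0209]
[ 0.5094 -0.1119  0.225   0.07    0.0208]
[ 0.5083 -0.1123  0.2268  0.066   0.0203]
```

Request:
{"op": "move_arm", "data": {
  "plan": [
    {"x": 0, "y": 0, "z": 0.0, "spin": 0}
  ]
}}

```text
time: 17.35
tcp_pos: [0.5078, -0.113, 0.2269]
ee_rot: [-0.48, 0.487, -0.51, 0.522]
ft_force: [-0.3, -0.7, 0.1]
gripper_width: 0.0855
```

```bash
python3 settle.py 5
```

```text
[ 0.5078 -0.113   0.2269  0.0642  0.0192]
[ 0.5077 -0.1126  0.2269  0.0642  0.0197]
[ 0.5083 -0.1127  0.2276  0.0659  0.0199]
[ 0.5087 -0.1127  0.228   0.0672  0.0201]
[ 0.5089 -0.1127  0.2281  0.0678  0.0202]
[ 0.5089 -0.1125  0.228   0.0679  0.0204]
```

Request:
{"op": "move_arm", "data": {
  "plan": [
    {"x": 0, "y": -0.05, "z": 0.0, "spin": 0},
    {"x": 0, "y": 0, "z": 0.0, "spin": 0}
  ]
}}

```text
time: 17.8
tcp_pos: [0.5058, -0.1142, 0.2793]
ee_rot: [-0.479, 0.486, -0.511, 0.523]
ft_force: [0.1, -0.4, 0.2]
gripper_width: 0.0854
```

```bash
python3 settle.py 5|tail -1
```

```text
[ 0.5032 -0.1116  0.2736  0.0596  0.0201]
```

Request:
{"op": "move_arm", "data": {
  "plan": [
    {"x": 0, "y": 0, "z": 0.05, "spin": 0}
  ]
}}

```text
time: 18.15
tcp_pos: [0.548, -0.1118, 0.276]
ee_rot: [-0.48, 0.491, -0.506, 0.521]
ft_force: [0.8, 0.1, 3.1]
gripper_width: 0.0856
```

```bash
python3 settle.py 3
```

```text
[ 0.548  -0.1118  0.276   0.0562  0.0263]
[ 0.5592 -0.109   0.274   0.0584  0.0177]
[ 0.5569 -0.1091  0.2738  0.0567  0.0166]
[ 0.5546 -0.1106  0.2742  0.0559  0.0166]
```

Request:
{"op": "move_arm", "data": {
  "plan": [
    {"x": 0, "y": 0.05, "z": 0.05, "spin": 0}
  ]
}}

```text
time: 18.4
tcp_pos: [0.5899, -0.1123, 0.2461]
ee_rot: [-0.482, 0.487, -0.509, 0.521]
ft_force: [0.7, 0.1, 1.8]
gripper_width: 0.0858
```

```bash
python3 settle.py 2|tail -1
```

```text
[ 0.5907 -0.1076  0.2362  0.0466  0.0138]
```

Request:
{"op": "move_arm", "data": {
  "plan": [
    {"x": 0, "y": 0, "z": 0.0, "spin": 0}
  ]
}}

```text
time: 18.6
tcp_pos: [0.5901, -0.1086, 0.2349]
ee_rot: [-0.489, 0.489, -0.505, 0.517]
ft_force: [0.1, -1.0, 0.2]
gripper_width: 0.0856
```

```bash
python3 settle.py 3|tail -1; python3 go.py 0.642 -0.108 0.12 0
```

```text
[ 0.5901 -0.1079  0.2368  0.0471  0.0142]
t 18.75 p [ 0.5901 -0.1079  0.2368] w 0.0854 F [-0.3  0.6  0.6] q7 0.55
axes x [ 0.012 -1.    -0.014] y [ 0.047  0.014 -0.999] z [0.999 0.012 0.047] jawyaw 0.68
shift now-axes [0.0024 0.1191 0.0463]
spin 0.68 shift after-spin axes [0.0018 0.1191 0.0463]
```

Tilt is down to 0.047. Continue the same way over to the large weight.

Request:
{"op": "move_arm", "data": {
  "plan": [
    {"x": 0.002, "y": 0.05, "z": 0.046, "spin": 0.7}
  ]
}}

```text
time: 18.85
tcp_pos: [0.6267, -0.1104, 0.2074]
ee_rot: [-0.481, 0.49, -0.511, 0.517]
ft_force: [0.5, 0.6, 1.6]
gripper_width: 0.0854
```

```bash
python3 settle.py 2|tail -1
```

```text
[ 0.6271 -0.1063  0.1972  0.0433  0.0143]
```

Request:
{"op": "move_arm", "data": {
  "plan": [
    {"x": 0, "y": 0, "z": 0.0, "spin": 0}
  ]
}}

```text
time: 19.05
tcp_pos: [0.6269, -0.107, 0.1978]
ee_rot: [-0.486, 0.492, -0.507, 0.515]
ft_force: [-0.8, -1.5, -0.2]
gripper_width: 0.0852
```

```bash
python3 settle.py 3|tail -1; python3 go.py 0.642 -0.108 0.1 0
```

```text
[ 0.627  -0.1066  0.199   0.0458  0.015 ]
t 19.2 p [ 0.627  -0.1066  0.199 ] w 0.0855 F [-1.2  0.3  0.4] q7 0.57
axes x [ 0.002 -1.    -0.015] y [ 0.046  0.015 -0.999] z [0.999 0.001 0.046] jawyaw 0.08
shift now-axes [0.0029 0.0996 0.0105]
spin 0.08 shift after-spin axes [0.0029 0.0996 0.0105]
```

Request:
{"op": "move_arm", "data": {
  "plan": [
    {"x": 0, "y": 0.05, "z": 0.002, "spin": 0}
  ]
}}

```text
time: 19.3
tcp_pos: [0.6351, -0.1077, 0.1564]
ee_rot: [-0.482, 0.488, -0.511, 0.519]
ft_force: [0.2, 0.9, -0.1]
gripper_width: 0.0853
```

```bash
python3 settle.py 2|tail -1
```

```text
[ 0.629  -0.1045  0.1466  0.0416  0.0172]
```

Request:
{"op": "move_arm", "data": {
  "plan": [
    {"x": 0, "y": 0, "z": 0.0, "spin": 0}
  ]
}}

```text
time: 19.5
tcp_pos: [0.6288, -0.1048, 0.1482]
ee_rot: [-0.485, 0.493, -0.506, 0.515]
ft_force: [-0.7, 0.3, 0.3]
gripper_width: 0.0854
```

```bash
python3 settle.py 3|tail -1; python3 go.py 0.642 -0.108 0.08 0
```

```text
[ 0.6296 -0.1049  0.1488  0.0443  0.0172]
t 19.65 p [ 0.6296 -0.1049  0.1488] w 0.0853 F [0.4 0.4 0.6] q7 0.61
axes x [ 0.002 -1.    -0.017] y [ 0.044  0.017 -0.999] z [0.999 0.001 0.044] jawyaw 0.08
shift now-axes [0.0043 0.0692 0.0093]
spin 0.08 shift after-spin axes [0.0043 0.0692 0.0093]
```

Request:
{"op": "move_arm", "data": {
  "plan": [
    {"x": 0.004, "y": 0.04, "z": 0.008, "spin": 0}
  ]
}}

```text
time: 19.75
tcp_pos: [0.6428, -0.1091, 0.1151]
ee_rot: [-0.482, 0.49, -0.509, 0.518]
ft_force: [0.5, 0.2, 0.2]
gripper_width: 0.0857
```

```bash
python3 settle.py 5|tail -1; python3 go.py 0.642 -0.108 0.014 0
```

```text
[ 0.6396 -0.1087  0.1107  0.0453  0.0168]
t 20.0 p [ 0.6396 -0.1087  0.1107] w 0.0856 F [ 1.  -0.7 -0.7] q7 0.64
axes x [ 0.002 -1.    -0.017] y [ 0.045  0.017 -0.999] z [0.999 0.001 0.045] jawyaw 0.05
shift now-axes [ 0.0009  0.0967 -0.002 ]
spin 0.05 shift after-spin axes [ 0.0009  0.0967 -0.002 ]
```

Request:
{"op": "move_arm", "data": {
  "plan": [
    {"x": 0.001, "y": 0.048, "z": -0.001, "spin": 0}
  ]
}}

```text
time: 20.1
tcp_pos: [0.6458, -0.1105, 0.0697]
ee_rot: [-0.482, 0.489, -0.51, 0.518]
ft_force: [1.6, 0.1, -0.6]
gripper_width: 0.0854
```

```bash
python3 settle.py 4|tail -1; python3 go.py 0.642 -0.108 0.014 0
```

```text
[ 0.6407 -0.1091  0.0639  0.0449  0.0166]
t 20.3 p [ 0.6407 -0.1091  0.0639] w 0.0851 F [ 0.1  1.  -0.3] q7 0.68
axes x [ 0.001 -1.    -0.017] y [ 0.045  0.017 -0.999] z [0.999 0.001 0.045] jawyaw 0.03
shift now-axes [-0.0003  0.0499 -0.0009]
spin 0.03 shift after-spin axes [-0.0003  0.0499 -0.0009]
```

Request:
{"op": "move_arm", "data": {
  "plan": [
    {"x": 0, "y": 0.03, "z": 0, "spin": 0}
  ]
}}

```text
time: 20.4
tcp_pos: [0.6457, -0.1102, 0.0396]
ee_rot: [-0.483, 0.49, -0.509, 0.517]
ft_force: [1.0, -0.1, 0.7]
gripper_width: 0.0853
```

```bash
python3 settle.py 4|tail -1; python3 go.py 0.642 -0.108 0.014 0; python3 - <<'E'
from find import *
s=cam("scene");crop(s,190,140,120,110,6,"pics/s20.png")
E
```

```text
[ 0.6426 -0.1089  0.0358  0.046   0.0164]
t 20.6 p [ 0.6426 -0.1089  0.0358] w 0.0854 F [ 0.4 -1.   0.7] q7 0.7
axes x [ 0.001 -1.    -0.016] y [ 0.046  0.016 -0.999] z [0.999 0.    0.046] jawyaw 0.02
shift now-axes [-0.0006  0.0217 -0.0016]
spin 0.02 shift after-spin axes [-0.0006  0.0217 -0.0016]
```

View pics/s20.png

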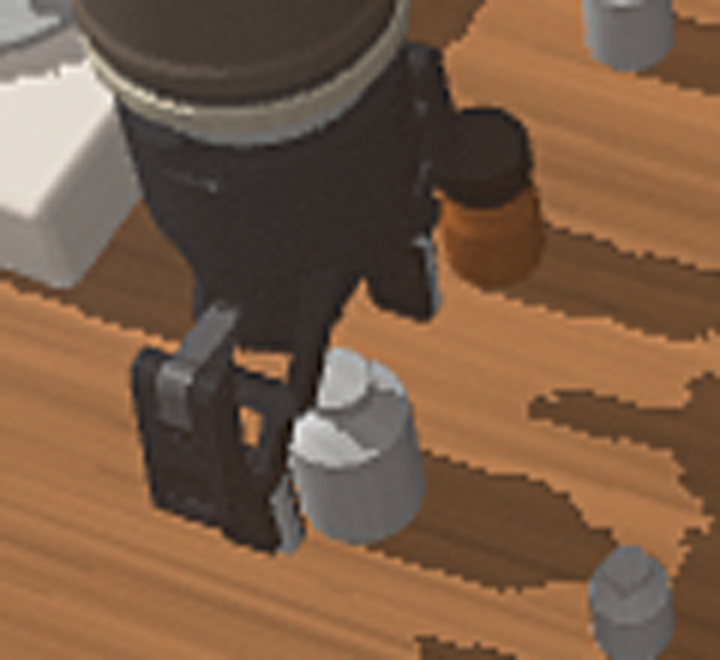

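Request:
{"op": "move_arm", "data": {
  "plan": [
    {"x": -0.0005, "y": 0.02, "z": -0.0015, "spin": 0}
  ]
}}

```text
time: 20.75
tcp_pos: [0.645, -0.1092, 0.0196]
ee_rot: [-0.483, 0.49, -0.509, 0.517]
ft_force: [-0.1, 0.4, 0.5]
gripper_width: 0.0858
```

```bash
python3 settle.py 4|tail -1
```

```text
[ 0.642  -0.1082  0.0159  0.0461  0.0163]
```

Request:
{"op": "move_arm", "data": {
  "plan": [
    {"x": 0, "y": 0, "z": 0, "spin": 0},
    {"x": 0, "y": 0, "z": 0, "spin": 0},
    {"x": 0, "y": 0, "z": 0, "spin": 0},
    {"x": 0, "y": 0, "z": 0, "spin": 0}
  ],
  "fingers": -0.4
}}

```text
time: 21.35
tcp_pos: [0.6427, -0.1087, 0.0176]
ee_rot: [-0.484, 0.492, -0.508, 0.516]
ft_force: [-1.5, 0.7, 1.7]
gripper_width: 0.0386
```

```bash
python3 settle.py 2|tail -1; python3 go.py 0.642 -0.108 0.014 0
```

```text
[ 0.6427 -0.1087  0.0175  0.0476  0.0162]
t 21.45 p [ 0.6427 -0.1087  0.0175] w 0.0387 F [-1.2 -0.   6. ] q7 0.72
axes x [ 0.001 -1.    -0.016] y [ 0.048  0.016 -0.999] z [0.999 0.    0.048] jawyaw 0.01
shift now-axes [-0.0006  0.0035 -0.0009]
spin 0.01 shift after-spin axes [-0.0006  0.0035 -0.0009]
```

Request:
{"op": "move_arm", "data": {
  "plan": [
    {"x": 0, "y": -0.01, "z": 0.0, "spin": 0},
    {"x": 0, "y": -0.04, "z": 0.0, "spin": 0},
    {"x": 0, "y": -0.045, "z": 0.0, "spin": 0},
    {"x": 0, "y": -0.045, "z": 0.0, "spin": 0},
    {"x": 0, "y": 0, "z": 0.0, "spin": 0}
  ]
}}

```text
time: 21.95
tcp_pos: [0.6324, -0.1108, 0.1591]
ee_rot: [-0.486, 0.495, -0.506, 0.513]
ft_force: [0.6, -1.4, -4.9]
gripper_width: 0.0388
```

```bash
python3 settle.py 4|tail -1; python3 go.py 0.5504 0.2276 0.18 0; python3 - <<'E'
from find import *
s=cam("scene");crop(s,190,60,140,120,6,"pics/s21.png")
E
```

```text
[ 0.6289 -0.108   0.1512  0.0263  0.0181]
t 22.15 p [ 0.6289 -0.108   0.1512] w 0.0388 F [-1.  -0.5 -5.6] q7 0.6
axes x [ 0.001 -1.    -0.018] y [ 0.026  0.018 -0.999] z [1.    0.    0.026] jawyaw 0.02
shift now-axes [-0.3361 -0.0247 -0.0776]
spin 0.02 shift after-spin axes [-0.3361 -0.0247 -0.0777]
```

View pics/s21.png

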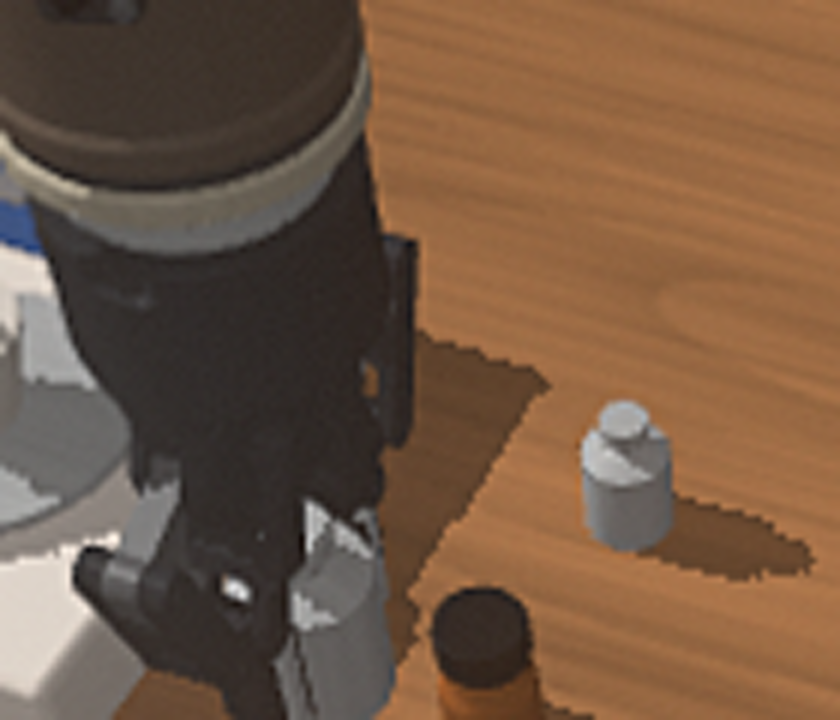

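Request:
{"op": "move_arm", "data": {
  "plan": [
    {"x": -0.03, "y": -0.01, "z": -0.008, "spin": 0},
    {"x": -0.04, "y": -0.01, "z": -0.008, "spin": 0},
    {"x": -0.04, "y": 0, "z": -0.008, "spin": 0},
    {"x": -0.04, "y": 0, "z": -0.01, "spin": 0},
    {"x": -0.04, "y": 0, "z": -0.01, "spin": 0}
  ]
}}

```text
time: 22.7
tcp_pos: [0.5801, 0.0781, 0.1652]
ee_rot: [0.491, -0.502, 0.505, -0.502]
ft_force: [0.6, 0.2, -5.6]
gripper_width: 0.0385
```

```bash
python3 settle.py 3|tail -1; python3 go.py 0.5504 0.2276 0.18 0
```

```text
[0.5797 0.0815 0.1645 0.0129 0.0103]
t 22.85 p [0.5797 0.0815 0.1645] w 0.0386 F [-0.6 -2.  -5.4] q7 0.27
axes x [-0.006 -1.    -0.01 ] y [ 0.013  0.01  -1.   ] z [ 1.    -0.007  0.013] jawyaw -0.38
shift now-axes [-0.1461 -0.0144 -0.0301]
spin -0.38 shift after-spin axes [-0.1463 -0.0143 -0.0291]
```

Tilt is now about 1°. On to the ring.

Request:
{"op": "move_arm", "data": {
  "plan": [
    {"x": -0.04, "y": 0, "z": -0.008, "spin": -0.4},
    {"x": -0.04, "y": 0, "z": -0.008, "spin": 0},
    {"x": -0.035, "y": 0, "z": -0.006, "spin": 0},
    {"x": -0.015, "y": 0, "z": -0.003, "spin": 0}
  ]
}}

```text
time: 23.25
tcp_pos: [0.5544, 0.2078, 0.1611]
ee_rot: [0.495, -0.501, 0.504, -0.501]
ft_force: [0.2, 0.6, -5.8]
gripper_width: 0.0388
```

```bash
python3 settle.py 3|tail -1; python3 go.py 0.5504 0.2276 0.08 0
```

```text
[0.555  0.2046 0.1615 0.0101 0.0009]
t 23.4 p [0.555  0.2046 0.1615] w 0.0388 F [-0.4 -0.7 -5. ] q7 0.06
axes x [-0.011 -1.    -0.001] y [ 0.01   0.001 -1.   ] z [ 1.    -0.011  0.01 ] jawyaw -0.65
shift now-axes [-0.0228  0.0815 -0.0057]
spin -0.65 shift after-spin axes [-0.0229  0.0815 -0.0055]
```

Request:
{"op": "move_arm", "data": {
  "plan": [
    {"x": -0.022, "y": 0.02, "z": -0.005, "spin": -0.6}
  ]
}}

```text
time: 23.5
tcp_pos: [0.5536, 0.2213, 0.1436]
ee_rot: [0.494, -0.498, 0.506, -0.502]
ft_force: [1.8, -0.1, -4.7]
gripper_width: 0.0389
```

```bash
python3 settle.py 4|tail -1
```

```text
[ 0.5504  0.225   0.1408  0.009  -0.0009]
```

Request:
{"op": "move_arm", "data": {
  "plan": [
    {"x": 0, "y": 0.05, "z": 0, "spin": 0}
  ]
}}

```text
time: 23.8
tcp_pos: [0.5563, 0.2242, 0.0967]
ee_rot: [0.493, -0.497, 0.505, -0.505]
ft_force: [2.0, 1.8, -4.9]
gripper_width: 0.0387
```

```bash
python3 settle.py 4|tail -1; python3 go.py 0.5504 0.227 0.0285 0
```

```text
[ 0.5512  0.2229  0.0916  0.0083 -0.0026]
t 24.0 p [0.5512 0.2229 0.0916] w 0.0384 F [ 0.3 -0.3 -3.8] q7 0.09
axes x [-0.005 -1.     0.003] y [ 0.008 -0.003 -1.   ] z [ 1.    -0.005  0.008] jawyaw -0.28
shift now-axes [-0.0043  0.0631 -0.0013]
spin -0.28 shift after-spin axes [-0.0043  0.0631 -0.0013]
```

Request:
{"op": "move_arm", "data": {
  "plan": [
    {"x": -0.004, "y": 0.045, "z": -0.001, "spin": 0}
  ]
}}

```text
time: 24.1
tcp_pos: [0.5568, 0.2266, 0.0529]
ee_rot: [0.493, -0.497, 0.506, -0.504]
ft_force: [1.7, 1.6, -4.6]
gripper_width: 0.0388
```

```bash
python3 settle.py 4|tail -1; python3 go.py 0.5504 0.227 0.0285 0
```

```text
[ 0.5516  0.226   0.048   0.0094 -0.0028]
t 24.3 p [0.5516 0.226  0.048 ] w 0.0385 F [-0.3 -0.5 -4.2] q7 0.13
axes x [-0.006 -1.     0.003] y [ 0.009 -0.003 -1.   ] z [ 1.    -0.006  0.009] jawyaw -0.34
shift now-axes [-0.0011  0.0195 -0.0014]
spin -0.34 shift after-spin axes [-0.0011  0.0195 -0.0014]
```

Request:
{"op": "move_arm", "data": {
  "plan": [
    {"x": -0.001, "y": 0.012, "z": 0, "spin": 0}
  ]
}}

```text
time: 24.4
tcp_pos: [0.5546, 0.227, 0.0392]
ee_rot: [0.495, -0.498, 0.506, -0.502]
ft_force: [1.1, 0.1, -4.6]
gripper_width: 0.0386
```

```bash
python3 settle.py 4|tail -1; python3 go.py 0.5504 0.227 0.0285 0
```

```text
[ 0.5522  0.227   0.0368  0.0102 -0.0023]
t 24.6 p [0.5522 0.227  0.0368] w 0.0388 F [ 0.3  1.3 -5.2] q7 0.14
axes x [-0.006 -1.     0.002] y [ 0.01  -0.002 -1.   ] z [ 1.    -0.006  0.01 ] jawyaw -0.34
shift now-axes [ 0.      0.0083 -0.0018]
spin -0.34 shift after-spin axes [-0.      0.0083 -0.0018]
```

Request:
{"op": "move_arm", "data": {
  "plan": [
    {"x": 0, "y": 0.006, "z": -0.002, "spin": 0}
  ]
}}

```text
time: 24.7
tcp_pos: [0.5513, 0.2273, 0.0319]
ee_rot: [0.496, -0.498, 0.505, -0.501]
ft_force: [0.3, -0.9, -4.6]
gripper_width: 0.0387
```

```bash
python3 settle.py 4|tail -1; python3 go.py 0.5504 0.227 0.0275 0; python3 - <<'E'
from find import *
s=cam("scene");crop(s,390,170,140,120,6,"pics/s22.png")
E
```

```text
[ 0.55    0.227   0.0307  0.01   -0.0023]
t 24.9 p [0.55   0.227  0.0307] w 0.0389 F [-0.1  0.3 -5.4] q7 0.14
axes x [-0.006 -1.     0.002] y [ 0.01  -0.002 -1.   ] z [ 1.    -0.006  0.01 ] jawyaw -0.34
shift now-axes [0.     0.0032 0.0003]
spin -0.34 shift after-spin axes [0.     0.0032 0.0003]
```

View pics/s22.png

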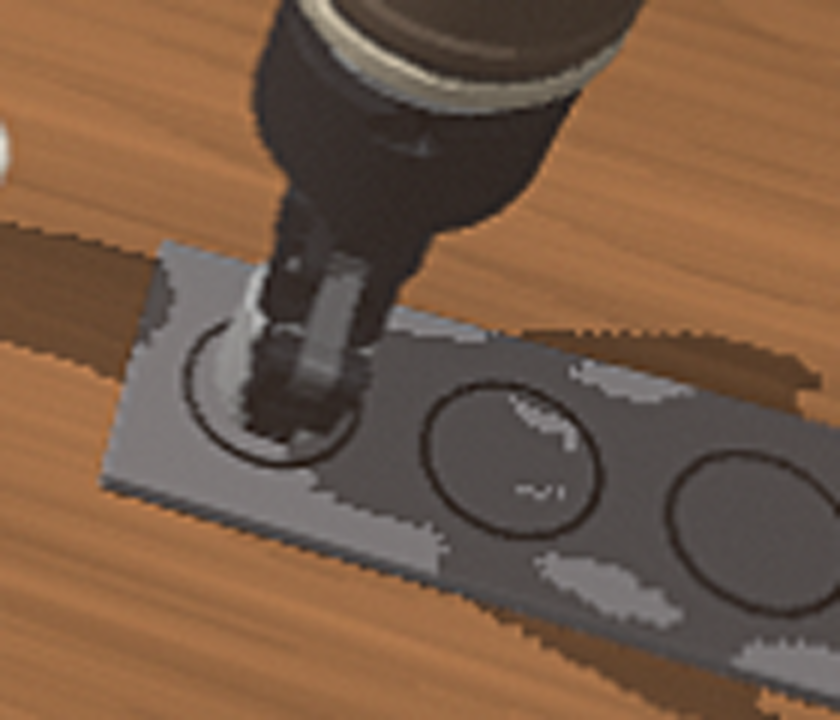

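Request:
{"op": "move_arm", "data": {
  "plan": [
    {"x": 0, "y": 0.002, "z": 0, "spin": 0}
  ]
}}

```text
time: 25.05
tcp_pos: [0.5505, 0.2271, 0.0291]
ee_rot: [0.496, -0.498, 0.505, -0.501]
ft_force: [0.2, -0.3, -5.3]
gripper_width: 0.0388
```

```bash
python3 settle.py 3|tail -1; python3 go.py 0.5504 0.227 0.0275 0
```

```text
[ 0.5502  0.227   0.0287  0.0101 -0.0024]
t 25.2 p [0.5502 0.227  0.0287] w 0.0388 F [ 0.3 -0.5 -5.2] q7 0.15
axes x [-0.006 -1.     0.002] y [ 0.01  -0.002 -1.   ] z [ 1.    -0.006  0.01 ] jawyaw -0.34
shift now-axes [-0.      0.0012  0.0002]
spin -0.34 shift after-spin axes [-0.      0.0012  0.0002]
```

Request:
{"op": "move_arm", "data": {
  "plan": [
    {"x": 0, "y": 0.001, "z": 0, "spin": 0}
  ]
}}

```text
time: 25.3
tcp_pos: [0.5503, 0.227, 0.0278]
ee_rot: [0.496, -0.498, 0.505, -0.501]
ft_force: [-0.4, -0.3, -4.1]
gripper_width: 0.0387
```

```bash
python3 settle.py 3|tail -1; python3 go.py 0.5504 0.227 0.0275 0
```

```text
[ 0.5503  0.227   0.0278  0.0103 -0.0024]
t 25.45 p [0.5503 0.227  0.0278] w 0.0386 F [-0.  -0.6 -4.1] q7 0.15
axes x [-0.006 -1.     0.002] y [ 0.01  -0.002 -1.   ] z [ 1.    -0.006  0.01 ] jawyaw -0.34
shift now-axes [-0.      0.0003  0.0001]
spin -0.34 shift after-spin axes [-0.      0.0003  0.0001]
```

Request:
{"op": "move_arm", "data": {
  "plan": [
    {"x": 0, "y": 0.001, "z": 0, "spin": 0}
  ]
}}

```text
time: 25.55
tcp_pos: [0.5504, 0.2268, 0.0275]
ee_rot: [0.496, -0.499, 0.505, -0.501]
ft_force: [-7.0, -2.3, 15.0]
gripper_width: 0.0387
```

```bash
python3 settle.py 2|tail -1; python3 go.py 0.5504 0.227 0.0275 0
```

```text
[ 0.5503  0.2269  0.0276  0.0101 -0.0016]
t 25.65 p [0.5503 0.2269 0.0276] w 0.0387 F [-3.7 -1.5  6.5] q7 0.15
axes x [-0.006 -1.     0.001] y [ 0.01  -0.002 -1.   ] z [ 1.    -0.006  0.01 ] jawyaw -0.35
shift now-axes [-0.0001  0.0001  0.0001]
spin -0.35 shift after-spin axes [-0.0001  0.0001  0.0001]
```

Contact made; release and rise.

Request:
{"op": "move_arm", "data": {
  "plan": [
    {"x": 0, "y": 0, "z": 0, "spin": 0},
    {"x": 0, "y": 0, "z": 0, "spin": 0},
    {"x": 0, "y": 0, "z": 0, "spin": 0}
  ],
  "fingers": 1
}}

```text
time: 25.95
tcp_pos: [0.5518, 0.2272, 0.0288]
ee_rot: [0.495, -0.498, 0.505, -0.502]
ft_force: [0.5, 0.1, 1.3]
gripper_width: 0.0799
```

Request:
{"op": "move_arm", "data": {
  "plan": [
    {"x": 0, "y": -0.02, "z": 0, "spin": 0},
    {"x": 0, "y": -0.04, "z": 0, "spin": 0},
    {"x": 0, "y": -0.04, "z": 0, "spin": 0},
    {"x": 0, "y": -0.04, "z": 0, "spin": 0},
    {"x": 0, "y": -0.03, "z": 0, "spin": 0}
  ]
}}

```text
time: 26.45
tcp_pos: [0.548, 0.2263, 0.2003]
ee_rot: [0.498, -0.499, 0.505, -0.499]
ft_force: [0.2, 1.6, 0.3]
gripper_width: 0.0853
```

```bash
python3 settle.py 3|tail -1; python3 go.py 0.435 -0.103 0.2 0; python3 - <<'E'
from find import *
s=cam("scene");crop(s,390,170,140,120,6,"pics/s23.png")
E
```

```text
[ 0.5486  0.2269  0.1999  0.0089 -0.0037]
t 26.6 p [0.5486 0.2269 0.1999] w 0.0853 F [ 0.9 -0.4 -0.1] q7 -0.01
axes x [-0.007 -1.     0.004] y [ 0.009 -0.004 -1.   ] z [ 1.    -0.007  0.009] jawyaw -0.4
shift now-axes [ 3.306e-01  1.000e-04 -1.113e-01]
spin -0.4 shift after-spin axes [ 3.299e-01  1.000e-04 -1.135e-01]
```

View pics/s23.png

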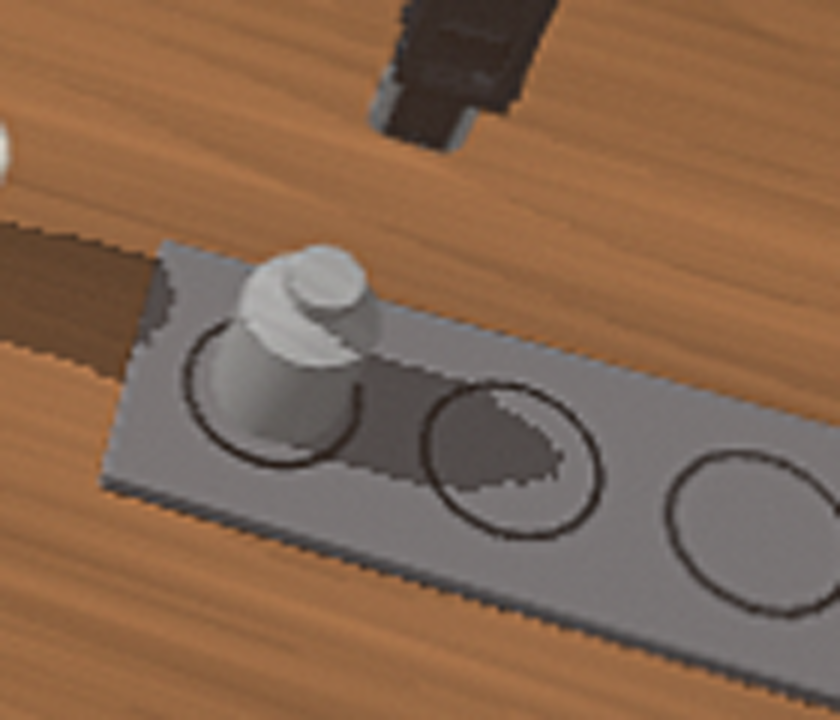

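Request:
{"op": "move_arm", "data": {
  "plan": [
    {"x": 0.035, "y": 0, "z": -0.015, "spin": 0},
    {"x": 0.04, "y": 0, "z": -0.015, "spin": 0},
    {"x": 0.04, "y": 0, "z": -0.015, "spin": 0},
    {"x": 0.04, "y": 0, "z": -0.015, "spin": 0},
    {"x": 0.04, "y": 0, "z": -0.015, "spin": 0}
  ]
}}

```text
time: 27.15
tcp_pos: [0.4678, 0.0327, 0.1924]
ee_rot: [0.504, -0.496, 0.501, -0.499]
ft_force: [1.1, -0.6, 0.7]
gripper_width: 0.0853
```

```bash
python3 settle.py 3|tail -1; python3 go.py 0.435 -0.103 0.18 0
```

```text
[ 4.677e-01  3.170e-02  1.928e-01  4.000e-04 -8.700e-03]
t 27.3 p [0.4677 0.0317 0.1928] w 0.0852 F [ 1.1  1.2 -0.4] q7 0.22
axes x [ 0.001 -1.     0.009] y [ 0.    -0.009 -1.   ] z [1.    0.001 0.   ] jawyaw 0.06
shift now-axes [ 0.1345  0.014  -0.0329]
spin 0.06 shift after-spin axes [ 0.1346  0.014  -0.0327]
```

Request:
{"op": "move_arm", "data": {
  "plan": [
    {"x": 0.04, "y": 0, "z": -0.012, "spin": 0},
    {"x": 0.04, "y": 0, "z": -0.01, "spin": 0},
    {"x": 0.03, "y": 0, "z": -0.006, "spin": 0},
    {"x": 0.012, "y": 0, "z": -0.003, "spin": 0}
  ]
}}

```text
time: 27.7
tcp_pos: [0.4376, -0.0883, 0.1916]
ee_rot: [0.506, -0.495, 0.5, -0.5]
ft_force: [0.2, -1.1, 0.1]
gripper_width: 0.085
```

```bash
python3 settle.py 3|tail -1; python3 go.py 0.435 -0.103 0.1 0
```

```text
[ 0.4383 -0.0861  0.1916 -0.0019 -0.0104]
t 27.85 p [ 0.4383 -0.0861  0.1916] w 0.0853 F [ 0.5  0.8 -0.1] q7 0.44
axes x [ 0.012 -1.     0.01 ] y [-0.002 -0.01  -1.   ] z [ 1.     0.012 -0.002] jawyaw 0.7
shift now-axes [ 0.0159  0.0918 -0.0033]
spin 0.7 shift after-spin axes [ 0.016   0.0918 -0.0031]
```

Request:
{"op": "move_arm", "data": {
  "plan": [
    {"x": 0.016, "y": 0.04, "z": -0.003, "spin": 0.7}
  ]
}}

```text
time: 27.95
tcp_pos: [0.4401, -0.0983, 0.1536]
ee_rot: [0.503, -0.494, 0.501, -0.501]
ft_force: [2.1, 2.0, -1.0]
gripper_width: 0.0853
```

```bash
python3 settle.py 4|tail -1
```

```text
[ 0.4352 -0.1018  0.1515 -0.0044 -0.0114]
```

Request:
{"op": "move_arm", "data": {
  "plan": [
    {"x": 0, "y": 0.05, "z": 0, "spin": 0}
  ]
}}

```text
time: 28.25
tcp_pos: [0.4406, -0.101, 0.1057]
ee_rot: [0.502, -0.495, 0.503, -0.5]
ft_force: [1.8, 1.4, -0.0]
gripper_width: 0.0853
```

```bash
python3 settle.py 4|tail -1; python3 go.py 0.435 -0.103 0.011 0
```

```text
[ 0.4352 -0.1019  0.1028 -0.0055 -0.0118]
t 28.45 p [ 0.4352 -0.1019  0.1028] w 0.0855 F [0.3 0.1 0.8] q7 0.65
axes x [ 0.    -1.     0.012] y [-0.005 -0.012 -1.   ] z [ 1.     0.    -0.005] jawyaw 0.02
shift now-axes [-0.      0.0918  0.0003]
spin 0.02 shift after-spin axes [-0.      0.0918  0.0003]
```

Request:
{"op": "move_arm", "data": {
  "plan": [
    {"x": 0, "y": 0.05, "z": 0, "spin": 0}
  ]
}}

```text
time: 28.55
tcp_pos: [0.4411, -0.1023, 0.0579]
ee_rot: [0.502, -0.495, 0.504, -0.5]
ft_force: [1.7, 1.9, -0.5]
gripper_width: 0.0854
```

```bash
python3 settle.py 4|tail -1; python3 go.py 0.435 -0.103 0.011 0;python3 - <<'E'
from find import *
s=cam("scene");crop(s,230,80,120,100,6,"pics/s24.png")
E
```

```text
[ 0.4356 -0.1028  0.0547 -0.0047 -0.0117]
t 28.75 p [ 0.4356 -0.1028  0.0547] w 0.0855 F [0.  0.1 0.3] q7 0.75
axes x [-0.    -1.     0.012] y [-0.005 -0.012 -1.   ] z [ 1.    -0.    -0.005] jawyaw -0.02
shift now-axes [-0.0003  0.0437 -0.0004]
spin -0.02 shift after-spin axes [-0.0003  0.0437 -0.0004]
```

View pics/s24.png

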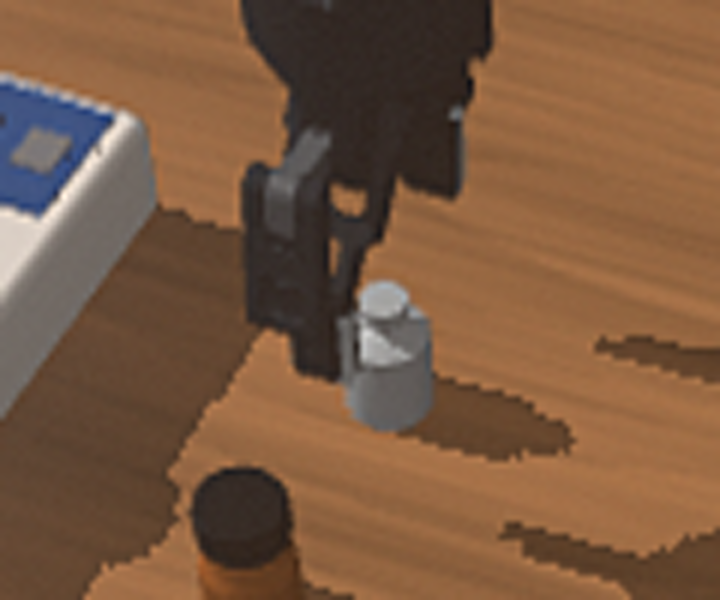

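Request:
{"op": "move_arm", "data": {
  "plan": [
    {"x": 0, "y": 0.03, "z": 0, "spin": 0}
  ]
}}

```text
time: 28.9
tcp_pos: [0.44, -0.1036, 0.0294]
ee_rot: [0.501, -0.496, 0.504, -0.499]
ft_force: [1.6, -0.2, -0.2]
gripper_width: 0.0853
```

```bash
python3 settle.py 4|tail -1
```

```text
[ 0.4367 -0.1034  0.027  -0.0014 -0.0114]
```

Request:
{"op": "move_arm", "data": {
  "plan": [
    {"x": 0, "y": 0.012, "z": 0, "spin": 0}
  ]
}}

```text
time: 29.2
tcp_pos: [0.4385, -0.1037, 0.0169]
ee_rot: [0.502, -0.497, 0.504, -0.498]
ft_force: [0.5, 0.1, 0.7]
gripper_width: 0.0852
```

```bash
python3 settle.py 4|tail -1; python3 go.py 0.435 -0.103 0.011 0
```

```text
[ 0.4368 -0.1036  0.0153 -0.0012 -0.0114]
t 29.4 p [ 0.4368 -0.1036  0.0153] w 0.0854 F [0.5 0.6 0.3] q7 0.83
axes x [-0.001 -1.     0.011] y [-0.001 -0.011 -1.   ] z [ 1.    -0.001 -0.001] jawyaw -0.05
shift now-axes [-0.0007  0.0042 -0.0018]
spin -0.05 shift after-spin axes [-0.0007  0.0042 -0.0018]
```

Request:
{"op": "move_arm", "data": {
  "plan": [
    {"x": -0.0005, "y": 0.004, "z": -0.002, "spin": 0}
  ]
}}

```text
time: 29.5
tcp_pos: [0.4353, -0.1033, 0.0116]
ee_rot: [0.503, -0.497, 0.503, -0.497]
ft_force: [0.3, 0.3, -0.5]
gripper_width: 0.0861
```

```bash
python3 settle.py 3|tail -1
```

```text
[ 0.4344 -0.1031  0.0111 -0.0019 -0.0112]
```

Request:
{"op": "move_arm", "data": {
  "plan": [
    {"x": 0, "y": 0, "z": 0, "spin": 0},
    {"x": 0, "y": 0, "z": 0, "spin": 0},
    {"x": 0, "y": 0, "z": 0, "spin": 0},
    {"x": 0, "y": 0, "z": 0, "spin": 0}
  ],
  "fingers": -0.6
}}

```text
time: 30.05
tcp_pos: [0.4349, -0.1034, 0.0115]
ee_rot: [0.503, -0.498, 0.503, -0.497]
ft_force: [-4.7, 1.7, 17.7]
gripper_width: 0.0302
```

```bash
python3 settle.py 2|tail -1; python3 go.py 0.435 -0.103 0.011 0
```

```text
[ 0.4349 -0.1034  0.0115 -0.001  -0.0112]
t 30.15 p [ 0.4349 -0.1034  0.0115] w 0.0301 F [-1.3 -0.3  6.4] q7 0.84
axes x [-0.001 -1.     0.011] y [-0.001 -0.011 -1.   ] z [ 1.    -0.001 -0.001] jawyaw -0.08
shift now-axes [-0.0004  0.0005  0.0001]
spin -0.08 shift after-spin axes [-0.0004  0.0005  0.0001]
```

Request:
{"op": "move_arm", "data": {
  "plan": [
    {"x": 0, "y": -0.01, "z": 0.0, "spin": 0},
    {"x": 0, "y": -0.04, "z": 0.0, "spin": 0},
    {"x": 0, "y": -0.045, "z": 0.0, "spin": 0},
    {"x": 0, "y": -0.045, "z": 0.0, "spin": 0},
    {"x": 0, "y": -0.03, "z": 0.0, "spin": 0}
  ]
}}

```text
time: 30.65
tcp_pos: [0.4305, -0.1027, 0.1847]
ee_rot: [0.505, -0.502, 0.501, -0.491]
ft_force: [0.7, 0.8, -2.1]
gripper_width: 0.0305
```

```bash
python3 settle.py 4|tail -1; python3 go.py 0.5481 0.2993 0.18 0; python3 - <<'E'
from find import *
s=cam("scene");crop(s,230,30,120,110,6,"pics/s25.png")
E
```

```text
[ 0.4307 -0.1012  0.1825 -0.0141 -0.0116]
t 30.85 p [ 0.4307 -0.1012  0.1825] w 0.0307 F [-0.   0.  -1.8] q7 0.49
axes x [-0.003 -1.     0.012] y [-0.014 -0.012 -1.   ] z [ 1.    -0.004 -0.014] jawyaw -0.21
shift now-axes [-0.4009 -0.0038  0.1159]
spin -0.21 shift after-spin axes [-0.4005 -0.0039  0.1174]
```

View pics/s25.png

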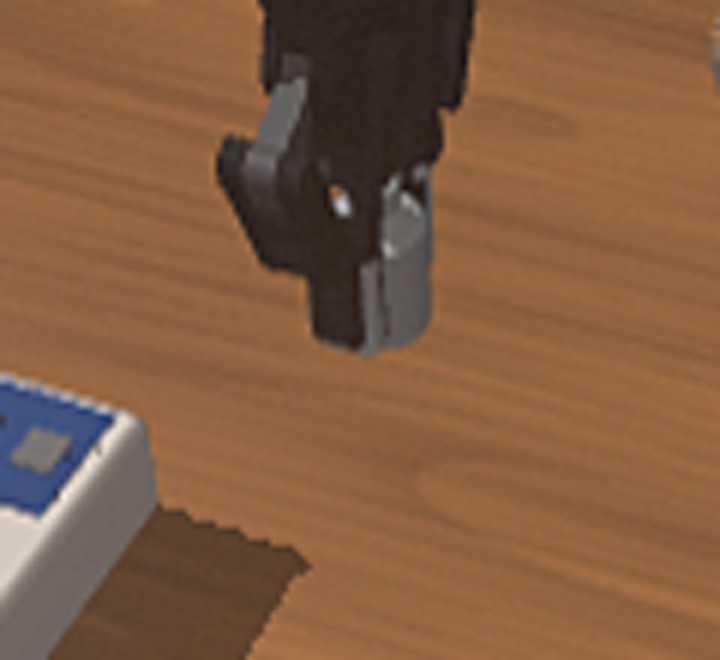

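Request:
{"op": "move_arm", "data": {
  "plan": [
    {"x": -0.035, "y": 0, "z": 0.01, "spin": 0},
    {"x": -0.04, "y": 0, "z": 0.012, "spin": 0},
    {"x": -0.04, "y": 0, "z": 0.012, "spin": 0},
    {"x": -0.04, "y": 0, "z": 0.012, "spin": 0},
    {"x": -0.04, "y": 0, "z": 0.012, "spin": 0}
  ]
}}

```text
time: 31.4
tcp_pos: [0.4855, 0.0922, 0.1718]
ee_rot: [-0.506, 0.508, -0.502, 0.484]
ft_force: [0.1, -0.2, -1.7]
gripper_width: 0.0305
```

Request:
{"op": "move_arm", "data": {
  "plan": [
    {"x": -0.04, "y": 0, "z": 0.012, "spin": 0},
    {"x": -0.04, "y": 0, "z": 0.012, "spin": 0},
    {"x": -0.04, "y": 0, "z": 0.012, "spin": 0},
    {"x": -0.03, "y": 0, "z": 0.01, "spin": 0}
  ]
}}

```text
time: 31.8
tcp_pos: [0.5316, 0.2466, 0.1585]
ee_rot: [0.51, -0.509, 0.501, -0.479]
ft_force: [0.2, -1.5, -1.3]
gripper_width: 0.0307
```

```bash
python3 settle.py 4|tail -1; python3 go.py 0.5481 0.2993 0.13 0
```

```text
[ 0.5316  0.2437  0.1589 -0.0391 -0.0237]
t 32.0 p [0.5316 0.2437 0.1589] w 0.0302 F [ 0.1 -0.7 -2.1] q7 -0.02
axes x [-0.022 -0.999  0.025] y [-0.039 -0.024 -0.999] z [ 0.999 -0.023 -0.039] jawyaw -1.31
shift now-axes [-0.0567  0.0269  0.0164]
spin -1.31 shift after-spin axes [-0.0563  0.0269  0.0176]
```

Request:
{"op": "move_arm", "data": {
  "plan": [
    {"x": -0.05, "y": -0.05, "z": 0.017, "spin": -1.3}
  ]
}}

```text
time: 32.1
tcp_pos: [0.5421, 0.2714, 0.189]
ee_rot: [0.518, -0.507, 0.498, -0.477]
ft_force: [1.0, -0.8, -1.4]
gripper_width: 0.0302
```

```bash
python3 settle.py 2
```

```text
[ 0.5421  0.2714  0.189  -0.0501 -0.0312]
[ 0.5478  0.2833  0.1966 -0.038  -0.022 ]
[ 0.548   0.2828  0.1956 -0.0358 -0.0211]
```

Request:
{"op": "move_arm", "data": {
  "plan": [
    {"x": 0, "y": 0, "z": 0, "spin": 0}
  ]
}}

```text
time: 32.3
tcp_pos: [0.5481, 0.2816, 0.1952]
ee_rot: [0.515, -0.503, 0.496, -0.486]
ft_force: [-0.1, -1.4, -2.3]
gripper_width: 0.0302
```

```bash
python3 settle.py 3|tail -1
```

```text
[ 0.5477  0.2812  0.195  -0.0369 -0.0216]
```

Request:
{"op": "move_arm", "data": {
  "plan": [
    {"x": -0.006, "y": 0.05, "z": 0, "spin": 0},
    {"x": 0, "y": 0, "z": 0, "spin": 0}
  ]
}}

```text
time: 32.65
tcp_pos: [0.5455, 0.2844, 0.1446]
ee_rot: [0.514, -0.504, 0.496, -0.485]
ft_force: [-1.2, 0.6, -2.3]
gripper_width: 0.0305
```

```bash
python3 settle.py 4|tail -1; python3 go.py 0.5481 0.2993 0.08 0
```

```text
[ 0.5511  0.2844  0.1523 -0.026  -0.0161]
t 32.85 p [0.5511 0.2844 0.1523] w 0.0299 F [ 0.   0.2 -1.8] q7 -0.04
axes x [-0.003 -1.     0.016] y [-0.026 -0.016 -1.   ] z [ 1.    -0.003 -0.026] jawyaw -0.19
shift now-axes [-0.016   0.0721 -0.0012]
spin -0.19 shift after-spin axes [-0.016   0.0721 -0.0011]
```

Request:
{"op": "move_arm", "data": {
  "plan": [
    {"x": -0.015, "y": 0.05, "z": 0, "spin": 0},
    {"x": 0, "y": 0, "z": 0, "spin": 0}
  ]
}}

```text
time: 33.05
tcp_pos: [0.5523, 0.2996, 0.1055]
ee_rot: [0.507, -0.503, 0.499, -0.491]
ft_force: [-1.3, 0.4, -3.0]
gripper_width: 0.0305
```

```bash
python3 settle.py 4|tail -1; python3 go.py 0.5481 0.2993 0.025 0
```

```text
[ 0.5577  0.2971  0.1126 -0.0105 -0.0088]
t 33.25 p [0.5577 0.2971 0.1126] w 0.0305 F [ 0.6 -0.7 -1.4] q7 -0.03
axes x [-0.008 -1.     0.009] y [-0.01  -0.009 -1.   ] z [ 1.    -0.008 -0.01 ] jawyaw -0.44
shift now-axes [-0.0029  0.0876 -0.0087]
spin -0.44 shift after-spin axes [-0.003   0.0876 -0.0086]
```

Request:
{"op": "move_arm", "data": {
  "plan": [
    {"x": 0, "y": 0.04, "z": 0, "spin": 0},
    {"x": 0, "y": 0, "z": 0, "spin": 0}
  ]
}}

```text
time: 33.45
tcp_pos: [0.5598, 0.2969, 0.0771]
ee_rot: [-0.5, 0.502, -0.502, 0.496]
ft_force: [-1.0, -0.6, -3.3]
gripper_width: 0.0302
```

```bash
python3 settle.py 4|tail -1; python3 go.py 0.5481 0.2993 0.025 0;python3 - <<'E'
from find import *
s=cam("scene");crop(s,400,160,140,120,6,"pics/s26.png")
E
```

```text
[ 0.5633  0.2977  0.0815  0.002  -0.0013]
t 33.65 p [0.5633 0.2977 0.0815] w 0.0299 F [ 1.2  0.2 -2. ] q7 0.0
axes x [-0.009 -1.     0.001] y [ 0.002 -0.001 -1.   ] z [ 1.    -0.009  0.002] jawyaw -0.5
shift now-axes [-0.0015  0.0565 -0.0153]
spin -0.5 shift after-spin axes [-0.0016  0.0565 -0.0153]
```

View pics/s26.png

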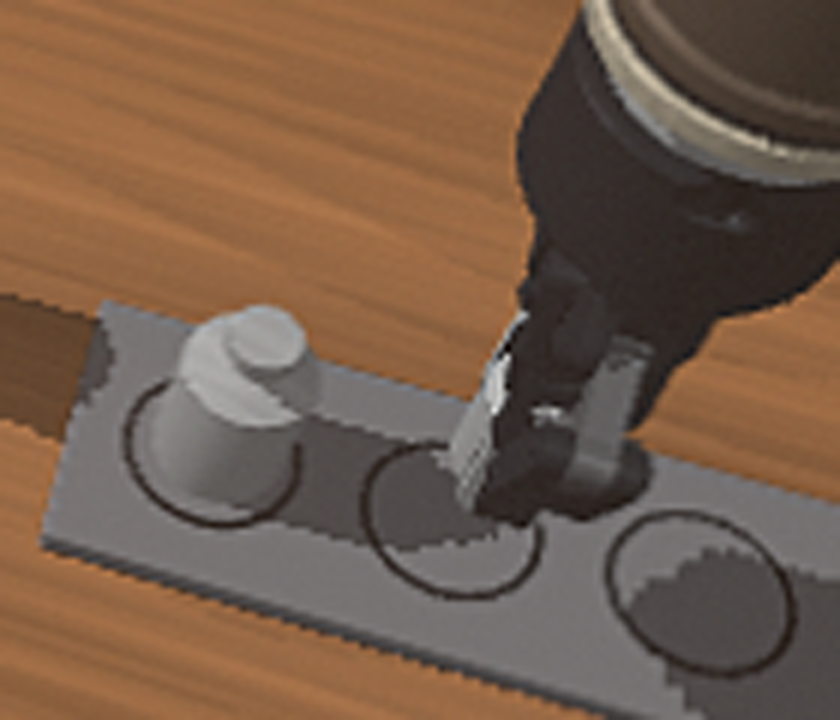

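Request:
{"op": "move_arm", "data": {
  "plan": [
    {"x": -0.0015, "y": 0.03, "z": -0.015, "spin": -0.5}
  ]
}}

```text
time: 33.8
tcp_pos: [0.5527, 0.2999, 0.0557]
ee_rot: [-0.497, 0.498, -0.502, 0.503]
ft_force: [0.3, 0.1, -2.2]
gripper_width: 0.0303
```

```bash
python3 settle.py 5|tail -1; python3 go.py 0.5481 0.2993 0.025 0
```

```text
[ 0.549   0.2996  0.0525  0.0029 -0.001 ]
t 34.05 p [0.549  0.2996 0.0525] w 0.0302 F [ 0.7  0.3 -2.3] q7 0.03
axes x [ 0.    -1.     0.001] y [ 0.003 -0.001 -1.   ] z [1.    0.    0.003] jawyaw 0.01
shift now-axes [ 0.0003  0.0275 -0.001 ]
spin 0.01 shift after-spin axes [ 0.0003  0.0275 -0.001 ]
```

Request:
{"op": "move_arm", "data": {
  "plan": [
    {"x": 0, "y": 0.018, "z": 0, "spin": 0}
  ]
}}

```text
time: 34.15
tcp_pos: [0.5519, 0.3003, 0.0371]
ee_rot: [-0.498, 0.498, -0.502, 0.502]
ft_force: [1.2, 0.2, -2.0]
gripper_width: 0.0301
```

```bash
python3 settle.py 5|tail -1; python3 go.py 0.5481 0.2993 0.0225 0
```

```text
[ 0.5492  0.2993  0.0343  0.0027 -0.0015]
t 34.4 p [0.5492 0.2993 0.0343] w 0.0303 F [-0.1 -1.  -1.1] q7 0.04
axes x [-0.    -1.     0.001] y [ 0.003 -0.001 -1.   ] z [ 1.    -0.     0.003] jawyaw -0.01
shift now-axes [-0.      0.0118 -0.0012]
spin -0.01 shift after-spin axes [-0.      0.0118 -0.0012]
```

Request:
{"op": "move_arm", "data": {
  "plan": [
    {"x": 0, "y": 0.01, "z": -0.001, "spin": 0}
  ]
}}

```text
time: 34.5
tcp_pos: [0.5496, 0.2995, 0.0254]
ee_rot: [0.499, -0.499, 0.501, -0.501]
ft_force: [0.5, 0.6, -1.2]
gripper_width: 0.0308
```

```bash
python3 settle.py 5|tail -1; python3 go.py 0.5481 0.2993 0.022 0
```

```text
[ 0.5483  0.2992  0.0243  0.0026 -0.0016]
t 34.75 p [0.5483 0.2992 0.0243] w 0.0305 F [ 0.8 -0.2 -1.6] q7 0.05
axes x [-0.    -1.     0.002] y [ 0.003 -0.002 -1.   ] z [ 1.    -0.     0.003] jawyaw -0.01
shift now-axes [-0.0001  0.0023 -0.0002]
spin -0.01 shift after-spin axes [-0.0001  0.0023 -0.0002]
```

Request:
{"op": "move_arm", "data": {
  "plan": [
    {"x": 0, "y": 0.0015, "z": 0, "spin": 0}
  ]
}}

```text
time: 34.85
tcp_pos: [0.5486, 0.2993, 0.023]
ee_rot: [0.499, -0.499, 0.501, -0.5]
ft_force: [-0.2, -0.5, -2.0]
gripper_width: 0.0304
```

```bash
python3 settle.py 3|tail -1; python3 go.py 0.5481 0.2993 0.022 0
```

```text
[ 0.5483  0.2992  0.0228  0.0026 -0.0016]
t 35.0 p [0.5483 0.2992 0.0228] w 0.0301 F [ 0.1  0.1 -1.6] q7 0.05
axes x [-0.    -1.     0.002] y [ 0.003 -0.002 -1.   ] z [ 1.    -0.     0.003] jawyaw -0.01
shift now-axes [-0.0001  0.0008 -0.0002]
spin -0.01 shift after-spin axes [-0.0001  0.0008 -0.0002]
```

Request:
{"op": "move_arm", "data": {
  "plan": [
    {"x": 0, "y": 0.001, "z": 0, "spin": 0}
  ]
}}

```text
time: 35.1
tcp_pos: [0.5484, 0.2993, 0.0219]
ee_rot: [0.5, -0.499, 0.501, -0.5]
ft_force: [0.0, 0.3, -2.5]
gripper_width: 0.0305
```

```bash
python3 settle.py 3|tail -1; python3 go.py 0.5481 0.2993 0.022 0
```

```text
[ 0.5484  0.2993  0.0218  0.0028 -0.0015]
t 35.25 p [0.5484 0.2993 0.0218] w 0.0305 F [-0.5  0.1 -1.7] q7 0.05
axes x [-0.    -1.     0.001] y [ 0.003 -0.001 -1.   ] z [ 1.    -0.     0.003] jawyaw -0.01
shift now-axes [-0.     -0.0002 -0.0003]
spin -0.01 shift after-spin axes [-0.     -0.0002 -0.0003]
```

Request:
{"op": "move_arm", "data": {
  "plan": [
    {"x": 0, "y": 0.0005, "z": 0, "spin": 0}
  ]
}}

```text
time: 35.35
tcp_pos: [0.5484, 0.2993, 0.0217]
ee_rot: [0.5, -0.499, 0.501, -0.5]
ft_force: [-2.9, -0.1, 5.8]
gripper_width: 0.0304
```

```bash
python3 settle.py 2|tail -1; python3 go.py 0.5481 0.2993 0.022 0
```

```text
[ 0.5484  0.2993  0.0217  0.0027 -0.0011]
t 35.45 p [0.5484 0.2993 0.0217] w 0.0307 F [-2.7 -0.4  3.9] q7 0.05
axes x [-0.    -1.     0.001] y [ 0.003 -0.001 -1.   ] z [ 1.    -0.     0.003] jawyaw -0.01
shift now-axes [-0.     -0.0003 -0.0003]
spin -0.01 shift after-spin axes [-0.     -0.0003 -0.0003]
```

Request:
{"op": "move_arm", "data": {
  "plan": [
    {"x": 0, "y": 0, "z": 0, "spin": 0},
    {"x": 0, "y": 0, "z": 0, "spin": 0},
    {"x": 0, "y": 0, "z": 0, "spin": 0}
  ],
  "fingers": 1
}}

```text
time: 35.75
tcp_pos: [0.5489, 0.2994, 0.0219]
ee_rot: [0.499, -0.499, 0.501, -0.501]
ft_force: [-1.0, 0.2, 0.1]
gripper_width: 0.0727
```

Request:
{"op": "move_arm", "data": {
  "plan": [
    {"x": 0, "y": -0.02, "z": 0, "spin": 0},
    {"x": 0, "y": -0.04, "z": 0, "spin": 0},
    {"x": 0, "y": -0.04, "z": 0, "spin": 0},
    {"x": 0, "y": -0.04, "z": 0, "spin": 0}
  ]
}}

```text
time: 36.15
tcp_pos: [0.5453, 0.2981, 0.1599]
ee_rot: [0.503, -0.499, 0.501, -0.497]
ft_force: [0.6, 1.2, -0.2]
gripper_width: 0.0852
```

```bash
python3 settle.py 3|tail -1; python3 go.py 0.6567 -0.008 0.17 0; python3 - <<'E'
from find import *
s=cam("scene");crop(s,390,170,140,120,6,"pics/s27.png")
E
```

```text
[ 5.472e-01  2.989e-01  1.614e-01 -1.000e-04 -4.300e-03]
t 36.3 p [0.5472 0.2989 0.1614] w 0.0853 F [0.6 0.2 0.1] q7 -0.06
axes x [-0.001 -1.     0.004] y [-0.    -0.004 -1.   ] z [ 1.    -0.001 -0.   ] jawyaw -0.03
shift now-axes [ 0.3069 -0.0072  0.1097]
spin -0.03 shift after-spin axes [ 0.3069 -0.0072  0.1095]
```

View pics/s27.png

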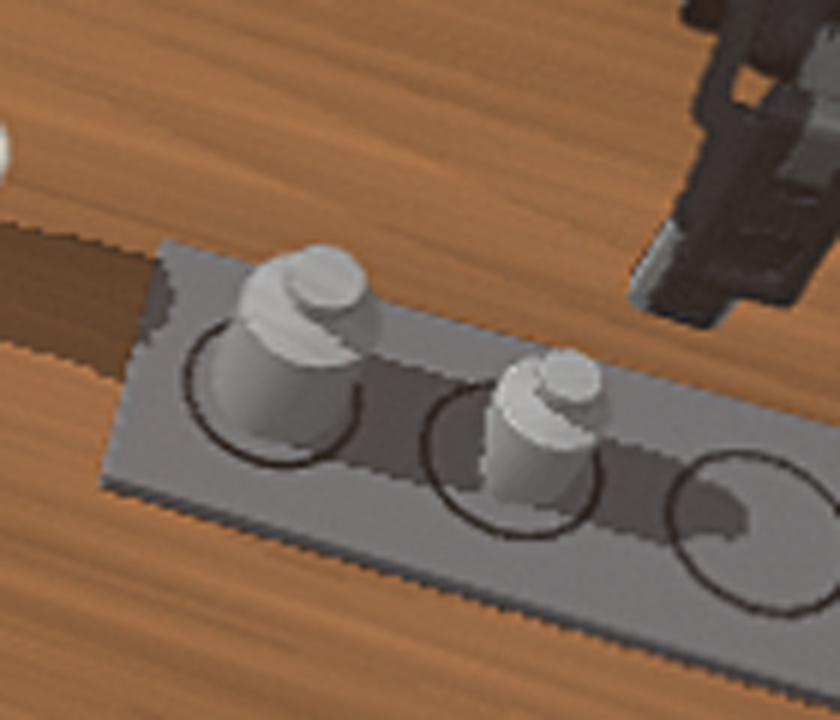

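Request:
{"op": "move_arm", "data": {
  "plan": [
    {"x": 0.035, "y": -0.005, "z": 0.012, "spin": 0},
    {"x": 0.04, "y": 0, "z": 0.014, "spin": 0},
    {"x": 0.04, "y": 0, "z": 0.014, "spin": 0},
    {"x": 0.04, "y": 0, "z": 0.014, "spin": 0},
    {"x": 0.04, "y": 0, "z": 0.014, "spin": 0}
  ]
}}

```text
time: 36.85
tcp_pos: [0.6108, 0.1085, 0.1563]
ee_rot: [0.509, -0.498, 0.494, -0.499]
ft_force: [1.0, 0.6, 0.4]
gripper_width: 0.0852
```

Request:
{"op": "move_arm", "data": {
  "plan": [
    {"x": 0.035, "y": 0, "z": 0.012, "spin": 0},
    {"x": 0.03, "y": 0, "z": 0.01, "spin": 0},
    {"x": 0.02, "y": 0, "z": 0.01, "spin": 0}
  ]
}}

```text
time: 37.15
tcp_pos: [0.6426, 0.0164, 0.1512]
ee_rot: [0.511, -0.5, 0.494, -0.495]
ft_force: [-0.1, 0.3, 0.8]
gripper_width: 0.0854
```

```bash
python3 settle.py 3|tail -1; python3 go.py 0.6567 -0.008 0.12 0
```

```text
[ 0.6427  0.0174  0.1513 -0.0212 -0.009 ]
t 37.3 p [0.6427 0.0174 0.1513] w 0.0852 F [-0.6 -0.2 -0.3] q7 0.4
axes x [ 0.012 -1.     0.009] y [-0.021 -0.009 -1.   ] z [ 1.     0.011 -0.021] jawyaw 0.65
shift now-axes [0.0253 0.0312 0.0143]
spin 0.65 shift after-spin axes [0.0251 0.0312 0.0146]
```

Request:
{"op": "move_arm", "data": {
  "plan": [
    {"x": 0.025, "y": 0.03, "z": 0.014, "spin": 0.6}
  ]
}}

```text
time: 37.4
tcp_pos: [0.6579, -0.0025, 0.1225]
ee_rot: [0.507, -0.501, 0.495, -0.496]
ft_force: [0.2, 1.1, 0.2]
gripper_width: 0.0852
```

```bash
python3 settle.py 5|tail -1; python3 go.py 0.6567 -0.008 0.07 0
```

```text
[ 0.6559 -0.0063  0.1205 -0.0227 -0.0084]
t 37.65 p [ 0.6559 -0.0063  0.1205] w 0.0853 F [-0.7  0.4  1. ] q7 0.44
axes x [ 0.002 -1.     0.008] y [-0.023 -0.008 -1.   ] z [ 1.     0.002 -0.023] jawyaw 0.12
shift now-axes [0.0013 0.0505 0.002 ]
spin 0.12 shift after-spin axes [0.0013 0.0505 0.002 ]
```

Request:
{"op": "move_arm", "data": {
  "plan": [
    {"x": 0, "y": 0.05, "z": -0.001, "spin": 0}
  ]
}}

```text
time: 37.75
tcp_pos: [0.6587, -0.0058, 0.077]
ee_rot: [0.506, -0.5, 0.498, -0.496]
ft_force: [0.9, -0.3, 0.9]
gripper_width: 0.0852
```

```bash
python3 settle.py 5|tail -1; python3 go.py 0.6567 -0.008 0.01 0
```

```text
[ 0.6544 -0.006   0.0728 -0.0217 -0.0084]
t 38.0 p [ 0.6544 -0.006   0.0728] w 0.0855 F [-0.1  0.5  0. ] q7 0.48
axes x [ 0.003 -1.     0.008] y [-0.022 -0.008 -1.   ] z [ 1.     0.003 -0.022] jawyaw 0.18
shift now-axes [0.0015 0.0628 0.0037]
spin 0.18 shift after-spin axes [0.0015 0.0628 0.0037]
```

Request:
{"op": "move_arm", "data": {
  "plan": [
    {"x": 0.0015, "y": 0.04, "z": 0.003, "spin": 0}
  ]
}}

```text
time: 38.1
tcp_pos: [0.6615, -0.008, 0.0394]
ee_rot: [0.506, -0.5, 0.498, -0.496]
ft_force: [1.4, -0.3, -0.3]
gripper_width: 0.0851
```

```bash
python3 settle.py 5|tail -1; python3 go.py 0.6567 -0.008 0.01 0
```

```text
[ 0.6575 -0.008   0.035  -0.0197 -0.0086]
t 38.35 p [ 0.6575 -0.008   0.035 ] w 0.0851 F [-0.   0.4 -0.3] q7 0.5
axes x [ 0.003 -1.     0.009] y [-0.02  -0.009 -1.   ] z [ 1.     0.003 -0.02 ] jawyaw 0.18
shift now-axes [-0.0002  0.025  -0.0003]
spin 0.18 shift after-spin axes [-0.0002  0.025  -0.0003]
```

Request:
{"op": "move_arm", "data": {
  "plan": [
    {"x": 0.0005, "y": 0.02, "z": 0, "spin": 0}
  ]
}}

```text
time: 38.45
tcp_pos: [0.66, -0.009, 0.0188]
ee_rot: [0.506, -0.5, 0.498, -0.495]
ft_force: [0.1, -0.1, 0.9]
gripper_width: 0.0856
```

```bash
python3 settle.py 5|tail -1; python3 go.py 0.6567 -0.008 0.01 0;python3 - <<'E'
from find import *
s=cam("scene");crop(s,240,170,120,110,6,"pics/s28.png")
E
```

```text
[ 0.6572 -0.0089  0.0154 -0.0196 -0.0087]
t 38.7 p [ 0.6572 -0.0089  0.0154] w 0.0853 F [0.5 0.7 0.1] q7 0.52
axes x [ 0.003 -1.     0.009] y [-0.02  -0.009 -1.   ] z [ 1.     0.003 -0.02 ] jawyaw 0.16
shift now-axes [-0.0009  0.0054 -0.0004]
spin 0.16 shift after-spin axes [-0.0009  0.0054 -0.0004]
```

View pics/s28.png

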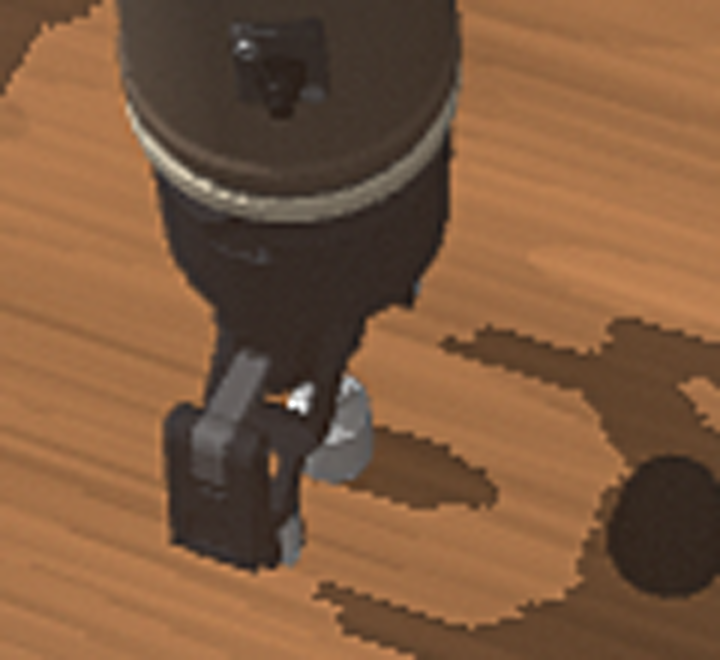

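Request:
{"op": "move_arm", "data": {
  "plan": [
    {"x": -0.001, "y": 0.0045, "z": 0, "spin": 0}
  ]
}}

```text
time: 38.85
tcp_pos: [0.6579, -0.0082, 0.0118]
ee_rot: [0.507, -0.502, 0.497, -0.494]
ft_force: [0.7, 0.3, -0.4]
gripper_width: 0.0852
```

```bash
python3 settle.py 3|tail -1
```

```text
[ 0.6571 -0.0077  0.0107 -0.0197 -0.0086]
```

Request:
{"op": "move_arm", "data": {
  "plan": [
    {"x": 0, "y": 0, "z": 0, "spin": 0},
    {"x": 0, "y": 0, "z": 0, "spin": 0},
    {"x": 0, "y": 0, "z": 0, "spin": 0},
    {"x": 0, "y": 0, "z": 0, "spin": 0},
    {"x": 0, "y": 0, "z": 0, "spin": 0}
  ],
  "fingers": -0.75
}}

```text
time: 39.5
tcp_pos: [0.6572, -0.0078, 0.0113]
ee_rot: [0.508, -0.502, 0.496, -0.494]
ft_force: [-1.5, 0.3, 2.2]
gripper_width: 0.0228
```

```bash
python3 settle.py 2|tail -1; python3 go.py 0.6567 -0.008 0.01 0
```

```text
[ 0.6572 -0.0078  0.0113 -0.0194 -0.0085]
t 39.6 p [ 0.6572 -0.0078  0.0113] w 0.0227 F [-1.6  0.8  4. ] q7 0.52
axes x [ 0.003 -1.     0.008] y [-0.019 -0.009 -1.   ] z [ 1.     0.003 -0.019] jawyaw 0.17
shift now-axes [ 0.0002  0.0013 -0.0004]
spin 0.17 shift after-spin axes [ 0.0002  0.0013 -0.0004]
```

Request:
{"op": "move_arm", "data": {
  "plan": [
    {"x": 0, "y": -0.01, "z": 0.0, "spin": 0},
    {"x": 0, "y": -0.04, "z": 0.0, "spin": 0},
    {"x": 0, "y": -0.045, "z": 0.0, "spin": 0},
    {"x": 0, "y": -0.045, "z": 0.0, "spin": 0},
    {"x": 0, "y": -0.04, "z": 0.0, "spin": 0}
  ]
}}

```text
time: 40.1
tcp_pos: [0.657, -0.006, 0.1918]
ee_rot: [0.511, -0.505, 0.494, -0.49]
ft_force: [0.7, 0.3, -0.7]
gripper_width: 0.0227
```

```bash
python3 settle.py 4|tail -1; python3 go.py 0.5457 0.3714 0.18 0; python3 - <<'E'
from find import *
s=cam("scene");crop(s,240,100,120,110,6,"pics/s29.png")
E
```

```text
[ 0.6575 -0.0056  0.1905 -0.0304 -0.0096]
t 40.3 p [ 0.6575 -0.0056  0.1905] w 0.0231 F [-0.6  0.  -1.2] q7 0.4
axes x [ 0.003 -1.     0.009] y [-0.03  -0.01  -0.999] z [ 1.     0.002 -0.03 ] jawyaw 0.13
shift now-axes [-0.3774  0.0103 -0.1106]
spin 0.13 shift after-spin axes [-0.3771  0.0103 -0.1114]
```

View pics/s29.png

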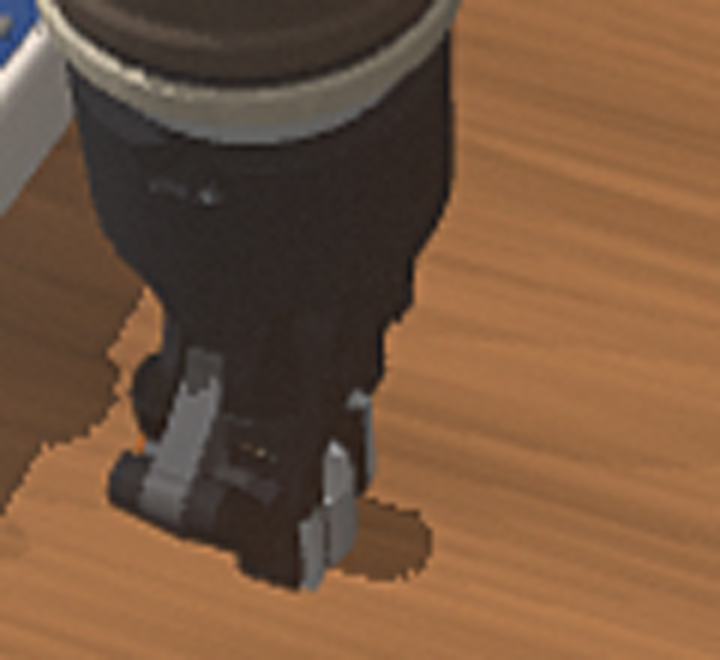

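Request:
{"op": "move_arm", "data": {
  "plan": [
    {"x": -0.035, "y": 0, "z": -0.008, "spin": 0},
    {"x": -0.042, "y": 0, "z": -0.01, "spin": 0},
    {"x": -0.042, "y": 0, "z": -0.011, "spin": 0},
    {"x": -0.042, "y": 0, "z": -0.012, "spin": 0},
    {"x": -0.042, "y": 0, "z": -0.012, "spin": 0}
  ]
}}

```text
time: 40.85
tcp_pos: [0.5995, 0.1937, 0.1807]
ee_rot: [0.512, -0.51, 0.497, -0.481]
ft_force: [1.3, 0.3, -0.5]
gripper_width: 0.0235
```

Request:
{"op": "move_arm", "data": {
  "plan": [
    {"x": -0.042, "y": 0, "z": -0.014, "spin": 0},
    {"x": -0.042, "y": 0, "z": -0.014, "spin": 0},
    {"x": -0.04, "y": 0, "z": -0.014, "spin": 0},
    {"x": -0.02, "y": 0, "z": -0.008, "spin": 0}
  ]
}}

```text
time: 41.25
tcp_pos: [0.5432, 0.3476, 0.1719]
ee_rot: [0.517, -0.51, 0.495, -0.478]
ft_force: [-0.5, 0.0, -0.4]
gripper_width: 0.0232
```

```bash
python3 settle.py 4|tail -1; python3 go.py 0.5457 0.3714 0.15 0
```

```text
[ 0.5453  0.3429  0.1728 -0.0523 -0.0247]
t 41.45 p [0.5453 0.3429 0.1728] w 0.0229 F [-0.2 -0.3 -1.3] q7 -0.15
axes x [-0.012 -1.     0.025] y [-0.052 -0.025 -0.998] z [ 0.999 -0.014 -0.052] jawyaw -0.79
shift now-axes [-0.0291  0.0221  0.0012]
spin -0.79 shift after-spin axes [-0.0291  0.022   0.0015]
```

Request:
{"op": "move_arm", "data": {
  "plan": [
    {"x": -0.028, "y": 0.04, "z": 0, "spin": -0.8},
    {"x": 0, "y": 0, "z": 0, "spin": 0}
  ]
}}

```text
time: 41.65
tcp_pos: [0.5447, 0.3671, 0.1306]
ee_rot: [0.519, -0.507, 0.494, -0.479]
ft_force: [-1.6, 1.6, -1.6]
gripper_width: 0.0232
```

```bash
python3 settle.py 4|tail -1; python3 go.py 0.5457 0.3714 0.09 0
```

```text
[ 0.5498  0.3628  0.1374 -0.0437 -0.0235]
t 41.85 p [0.5498 0.3628 0.1374] w 0.0229 F [ 0.5 -0.9 -0.9] q7 -0.15
axes x [-0.009 -1.     0.024] y [-0.044 -0.023 -0.999] z [ 0.999 -0.011 -0.043] jawyaw -0.6
shift now-axes [-0.0097  0.0473 -0.0021]
spin -0.6 shift after-spin axes [-0.0098  0.0473 -0.002 ]
```

Request:
{"op": "move_arm", "data": {
  "plan": [
    {"x": 0, "y": 0.045, "z": 0, "spin": 0},
    {"x": 0, "y": 0, "z": 0, "spin": 0}
  ]
}}

```text
time: 42.05
tcp_pos: [0.5495, 0.3603, 0.0938]
ee_rot: [0.512, -0.508, 0.498, -0.481]
ft_force: [-2.3, 0.9, -1.3]
gripper_width: 0.0228
```

```bash
python3 settle.py 4|tail -1; python3 go.py 0.5457 0.3714 0.05 0
```

```text
[ 0.5539  0.3621  0.1005 -0.032  -0.016 ]
t 42.25 p [0.5539 0.3621 0.1005] w 0.0231 F [ 0.2 -0.6 -1.6] q7 -0.12
axes x [-0.012 -1.     0.016] y [-0.032 -0.016 -0.999] z [ 0.999 -0.013 -0.032] jawyaw -0.72
shift now-axes [-0.01    0.0505 -0.0067]
spin -0.72 shift after-spin axes [-0.0101  0.0505 -0.0066]
```

Request:
{"op": "move_arm", "data": {
  "plan": [
    {"x": -0.01, "y": 0.04, "z": -0.006, "spin": -0.7}
  ]
}}

```text
time: 42.35
tcp_pos: [0.5522, 0.3716, 0.0672]
ee_rot: [0.507, -0.503, 0.498, -0.491]
ft_force: [0.6, 0.6, -1.6]
gripper_width: 0.023
```

```bash
python3 settle.py 5|tail -1; python3 go.py 0.5457 0.3714 0.025 0
```

```text
[ 0.5477  0.3714  0.0623 -0.0304 -0.0157]
t 42.6 p [0.5477 0.3714 0.0623] w 0.0229 F [ 0.7  1.1 -1.4] q7 -0.1
axes x [-0.    -1.     0.016] y [-0.03  -0.016 -0.999] z [ 1.    -0.001 -0.03 ] jawyaw -0.03
shift now-axes [-0.0006  0.0374 -0.0009]
spin -0.03 shift after-spin axes [-0.0006  0.0374 -0.0009]
```

Request:
{"op": "move_arm", "data": {
  "plan": [
    {"x": 0, "y": 0.025, "z": 0, "spin": 0}
  ]
}}

```text
time: 42.7
tcp_pos: [0.5504, 0.3718, 0.0421]
ee_rot: [0.509, -0.503, 0.497, -0.491]
ft_force: [0.4, -0.6, -0.9]
gripper_width: 0.023
```

```bash
python3 settle.py 5|tail -1; python3 go.py 0.5457 0.3714 0.023 0;python3 - <<'E'
from find import *
s=cam("scene");crop(s,440,180,130,110,6,"pics/s30.png")
E
```

```text
[ 0.5478  0.3709  0.0389 -0.0292 -0.0151]
t 42.95 p [0.5478 0.3709 0.0389] w 0.0231 F [ 0.1  0.5 -0.5] q7 -0.09
axes x [-0.001 -1.     0.015] y [-0.029 -0.015 -0.999] z [ 1.    -0.001 -0.029] jawyaw -0.05
shift now-axes [-0.0007  0.016  -0.0016]
spin -0.05 shift after-spin axes [-0.0007  0.016  -0.0016]
```

View pics/s30.png

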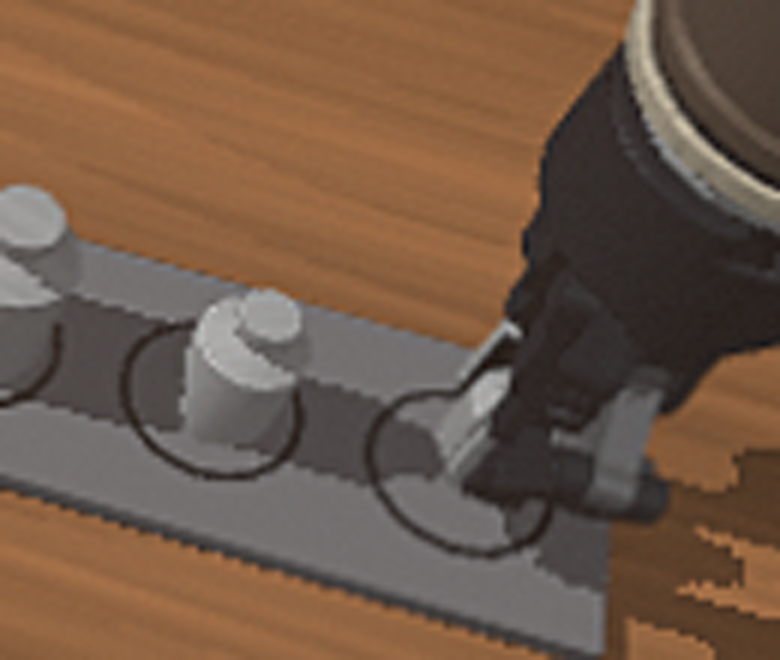

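Request:
{"op": "move_arm", "data": {
  "plan": [
    {"x": -0.0005, "y": 0.013, "z": -0.0015, "spin": 0}
  ]
}}

```text
time: 43.1
tcp_pos: [0.5478, 0.372, 0.0283]
ee_rot: [0.509, -0.503, 0.497, -0.49]
ft_force: [0.8, 1.1, -0.5]
gripper_width: 0.0227
```

```bash
python3 settle.py 5|tail -1; python3 go.py 0.5457 0.3714 0.022 0
```

```text
[ 0.5459  0.3713  0.0259 -0.0291 -0.0151]
t 43.35 p [0.5459 0.3713 0.0259] w 0.0231 F [-0.8  0.6 -0.5] q7 -0.08
axes x [-0.    -1.     0.015] y [-0.029 -0.015 -0.999] z [ 1.    -0.001 -0.029] jawyaw -0.05
shift now-axes [-0.0002  0.0039 -0.0001]
spin -0.05 shift after-spin axes [-0.0002  0.0039 -0.0001]
```

Request:
{"op": "move_arm", "data": {
  "plan": [
    {"x": 0, "y": 0.0025, "z": 0, "spin": 0}
  ]
}}

```text
time: 43.45
tcp_pos: [0.5462, 0.3713, 0.0238]
ee_rot: [0.511, -0.503, 0.497, -0.489]
ft_force: [-0.2, -0.1, -0.4]
gripper_width: 0.0231
```

```bash
python3 settle.py 3|tail -1; python3 go.py 0.5457 0.3714 0.022 0
```

```text
[ 0.5458  0.3712  0.0233 -0.0293 -0.0153]
t 43.6 p [0.5458 0.3712 0.0233] w 0.0233 F [ 0.4 -0.2 -0.7] q7 -0.08
axes x [-0.    -1.     0.015] y [-0.029 -0.015 -0.999] z [ 1.    -0.001 -0.029] jawyaw -0.05
shift now-axes [-0.0002  0.0013 -0.    ]
spin -0.05 shift after-spin axes [-0.0002  0.0013 -0.    ]
```

Request:
{"op": "move_arm", "data": {
  "plan": [
    {"x": 0, "y": 0.001, "z": 0, "spin": 0}
  ]
}}

```text
time: 43.7
tcp_pos: [0.5459, 0.3712, 0.0224]
ee_rot: [0.511, -0.504, 0.497, -0.489]
ft_force: [0.7, 0.1, -1.2]
gripper_width: 0.0229
```

```bash
python3 settle.py 3|tail -1; python3 go.py 0.5457 0.3714 0.022 0
```

```text
[ 0.5457  0.3712  0.0222 -0.0294 -0.0154]
t 43.85 p [0.5457 0.3712 0.0222] w 0.0229 F [-0.4 -0.7 -1.4] q7 -0.08
axes x [-0.    -1.     0.015] y [-0.029 -0.015 -0.999] z [ 1.    -0.001 -0.029] jawyaw -0.05
shift now-axes [-0.0002  0.0002  0.    ]
spin -0.05 shift after-spin axes [-0.0002  0.0002  0.    ]
```

Request:
{"op": "move_arm", "data": {
  "plan": [
    {"x": 0, "y": 0.001, "z": 0, "spin": 0}
  ]
}}

```text
time: 43.95
tcp_pos: [0.5458, 0.3712, 0.0214]
ee_rot: [0.511, -0.504, 0.497, -0.489]
ft_force: [-0.4, -0.4, 2.7]
gripper_width: 0.0229
```

```bash
python3 settle.py 3|tail -1; python3 go.py 0.5457 0.3714 0.022 0
```

```text
[ 0.5458  0.3712  0.0214 -0.0292 -0.0152]
t 44.1 p [0.5458 0.3712 0.0214] w 0.0229 F [-0.6 -0.8  0.7] q7 -0.08
axes x [-0.    -1.     0.015] y [-0.029 -0.015 -0.999] z [ 1.    -0.001 -0.029] jawyaw -0.05
shift now-axes [-0.0002 -0.0006 -0.0001]
spin -0.05 shift after-spin axes [-0.0002 -0.0006 -0.0001]
```

Contact; release, rise and back away, then check everything.

Request:
{"op": "move_arm", "data": {
  "plan": [
    {"x": 0, "y": 0, "z": 0, "spin": 0},
    {"x": 0, "y": 0, "z": 0, "spin": 0},
    {"x": 0, "y": 0, "z": 0, "spin": 0},
    {"x": 0, "y": 0, "z": 0, "spin": 0}
  ],
  "fingers": 1
}}

```text
time: 44.5
tcp_pos: [0.5459, 0.3712, 0.0215]
ee_rot: [0.511, -0.504, 0.497, -0.489]
ft_force: [0.2, 0.1, 0.7]
gripper_width: 0.0796
```

Request:
{"op": "move_arm", "data": {
  "plan": [
    {"x": 0, "y": -0.02, "z": 0, "spin": 0},
    {"x": 0, "y": -0.04, "z": 0, "spin": 0},
    {"x": 0, "y": -0.04, "z": 0, "spin": 0},
    {"x": 0, "y": -0.04, "z": 0, "spin": 0},
    {"x": 0, "y": -0.04, "z": 0, "spin": 0}
  ]
}}

```text
time: 45.0
tcp_pos: [0.5489, 0.372, 0.2067]
ee_rot: [0.514, -0.504, 0.497, -0.485]
ft_force: [1.2, 0.3, 0.1]
gripper_width: 0.0851
```

Request:
{"op": "move_arm", "data": {
  "plan": [
    {"x": -0.04, "y": 0, "z": -0.04, "spin": 0},
    {"x": -0.04, "y": 0, "z": -0.04, "spin": 0},
    {"x": -0.04, "y": 0, "z": -0.04, "spin": 0},
    {"x": -0.04, "y": 0, "z": -0.04, "spin": 0},
    {"x": -0.03, "y": 0, "z": -0.04, "spin": 0}
  ]
}}

```text
time: 45.5
tcp_pos: [0.3732, 0.5466, 0.2262]
ee_rot: [-0.501, 0.508, -0.504, 0.487]
ft_force: [-0.2, 0.3, 0.5]
gripper_width: 0.0853
```

```bash
python3 settle.py 4|tail -1; python3 - <<'E'
from find import *
t=cam("top");s=cam("scene")
cv2.imwrite("pics/sF.png",s["bgr"]);cv2.imwrite("pics/tF.png",t["bgr"])
crop(s,390,170,160,120,5,"pics/sF2.png");crop(s,120,60,150,120,5,"pics/sF3.png");crop(t,410,170,80,80,7,"pics/tF3.png");crop(t,120,170,130,60,6,"pics/tF2.png")
E
```

```text
[ 0.3729  0.5462  0.2254 -0.0183 -0.0109]
```

View pics/sF2.png

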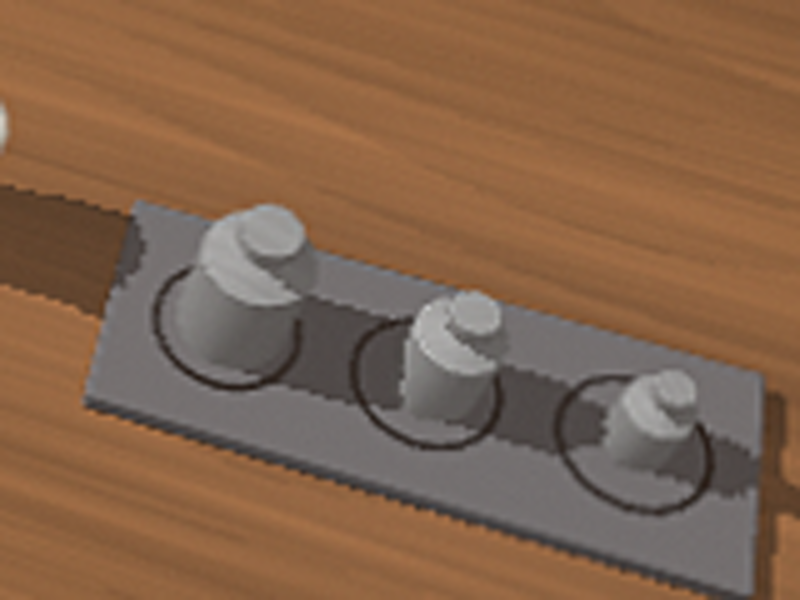

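View pics/sF3.png

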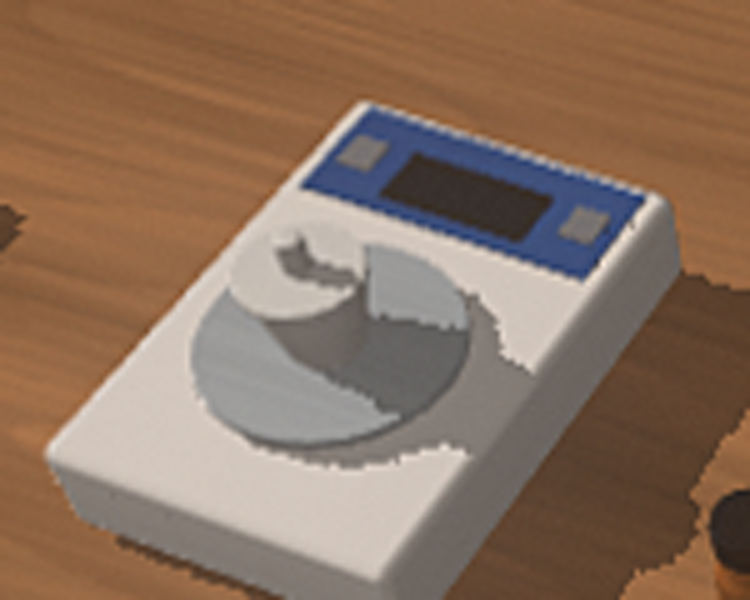

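View pics/tF3.png

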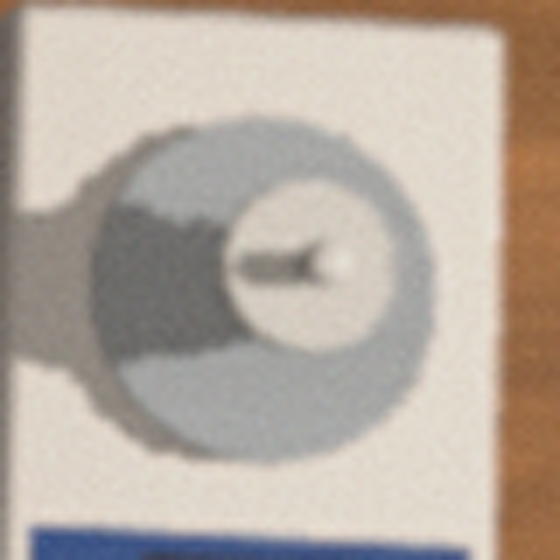

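View pics/tF.png

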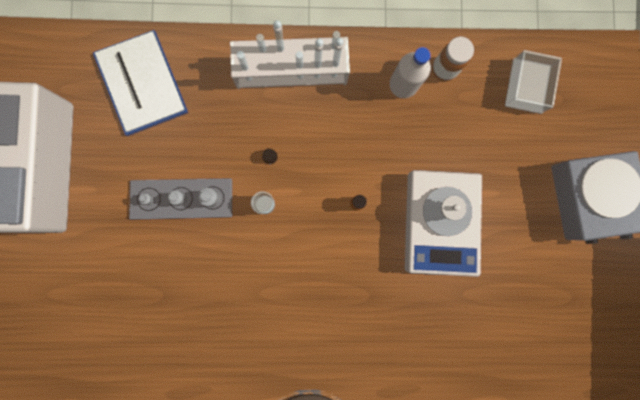

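```bash
python3 - <<'E'
from find import *
t=cam("top");s=cam("scene")
print("lid top",onz(t,[(453.8,207.6)],.107)[0],"lid scene",onz(s,[(179.6,113.9)],.107)[0])
mt,_=masks(t);h=cv2.cvtColor(t["bgr"],cv2.COLOR_BGR2HSV)
print("beaker",onz(t,[blob(mt,263,203,18)[0]],.06)[0])
for k,(u,v,z) in dict(stopper=(270,156,.03),vial=(359,202,.06)).items():
    print(k,onz(t,[blob((h[...,2]<60).astype(np.uint8),u,v,12)[0]],z)[0])
E
python3 -c "
from rig import bot
print(bot.hand_in(), bot.get_obs()['time'])"
```

```text
lid top [ 0.52558869 -0.2996103   0.107     ] lid scene [ 0.52635201 -0.2989285   0.107     ]
beaker [0.53534811 0.10703    0.06      ]
stopper [0.64402464 0.09687159 0.03      ]
vial [ 0.54005014 -0.10427704  0.06      ]
the job is handed in; nothing more can be done
the job is handed in; nothing more can be done
```

I finished the job and handed it in just after 45.5 s on the robot's clock, well under the 125 s limit. The arm was backed away and touching nothing.

- **Balance:** The crucible stands upright on the pan with its lid seated on the rim. I never tipped it.
    - The crucible sits about 2–3 mm from the measured pan centre, in x. The two cameras disagree by about 1.5 to 3.5 mm along x on the pan and crucible.
    - The lid is within about 1 mm of the crucible centre.
- **Weight board:** In the last pictures the largest weight is in the ring nearer the balance, the medium one in the middle and the smallest in the far ring. All three stand upright well inside their rings.
- **Bystanders:** The beaker, stopper and vial are within 1 mm of where they were first measured, which is about the accuracy of the measurement.
- **Forces:** The highest contact force I saw in the readings was about 18 N.
- **Problem on the way:** The tool slowly tilted as it moved, up to about 5°. I brought it back to roughly 1–3° before picking up and setting down the weights. The lid was gripped and set down at about 3–4°, with the tilt nearly the same both times.

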